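# Tip the dried boss heads into their bin and stack the trays

### The job

Put the dried boss heads away: first lift the small amber jar out of the blue bin and stand it upright in the middle of the yellow coaster, before any boss head goes into the bin. Then get every boss head into the bin: tip those on the drying trays off the open front of their tray rather than picking them out of it with the fingers; strays on the mat or the bench are picked up. Finally stack the two empty trays squarely, level and edges flush, on the lab jack's top plate with their length along the plate's length (handles to either end), and leave the beaker and the cork ring where they are.

Things in the scene. Friction and masses are not known exactly. Their poses are not given: they have to be found in the camera images.
- bin: blue open plastic storage bin, fixed: 170 (x) x 220 (y) x 85 (z) mm outside, walls and floor 5 mm. Origin: centre of the underside
- bin_in (a point): centre of the bin's inner floor, 5 mm above the table; axes as the bin's
- jar: amber glass jar with black screw cap, 68 mm across, 75 mm high, 0.18 to 0.35 kg, cap 60 mm across over its top 16 mm; standing upright in the bin at the start. Origin: centre of the underside; z up its axis
- coaster: round yellow spill coaster, fixed, 110 mm across, 3 mm thick. Origin: centre of the underside
- jack: blue scissor lab jack, wound down and fixed: 150 (x) x 130 (y) mm steel top plate, 70 mm high. Origin: centre of the underside. It and the black mat may swap sides
- jack_top (a point): centre of the jack's top plate, 70 mm above the table; axes as the jack's
- mat: black rubber mat, fixed, 150 (x) x 170 (y) x 3 mm. Origin: centre of the underside
- tray_a: aluminium drying tray, loose, 0.22 kg: pan 140 (x) x 120 (y) mm, floor 4 mm thick, 3 mm walls to 28 mm above the underside at the back (-x) and sides, open in front (+x). Red handle behind. Holds 0 to 3 boss heads, which slide off at a tilt of 40 degrees. Empty trays stack on each other's walls, 28 mm apart. Origin: centre of the pan's underside; z up
- tray_a_handle (a point): grip point in the tray's red bar handle, at x = -112, 35 mm above the tray's underside; axes as the tray's. The bar is 18 mm wide (y), runs from x = -90 to -135 mm and from 16 to 40 mm above the underside, on a lower neck (14 to 26 mm up) from the back wall
- tray_b: aluminium drying tray, loose, 0.22 kg: pan 140 (x) x 120 (y) mm, floor 4 mm thick, 3 mm walls to 28 mm above the underside at the back (-x) and sides, open in front (+x). Red handle behind. Holds 0 to 3 boss heads, which slide off at a tilt of 40 degrees. Empty trays stack on each other's walls, 28 mm apart. Origin: centre of the pan's underside; z up
- tray_b_handle (a point): grip point in the tray's red bar handle, at x = -112, 35 mm above the tray's underside; axes as the tray's. The bar is 18 mm wide (y), runs from x = -90 to -135 mm and from 16 to 40 mm above the underside, on a lower neck (14 to 26 mm up) from the back wall
- boss1: steel-and-brass boss head (rod clamp), 60 g: dark block 46 (x) x 32 (y) x 28 (z) mm with a 10 mm thick brass screw through it along x, 70 mm over its ends. Origin: centre of the underside; centre of the block is 14 mm up its z. Absent in some starts. At the start it lies on tray_a
- boss2: steel-and-brass boss head (rod clamp), 60 g: dark block 46 (x) x 32 (y) x 28 (z) mm with a 10 mm thick brass screw through it along x, 70 mm over its ends. Origin: centre of the underside; centre of the block is 14 mm up its z. Absent in some starts. At the start it lies on tray_a
- boss3: steel-and-brass boss head (rod clamp), 60 g: dark block 46 (x) x 32 (y) x 28 (z) mm with a 10 mm thick brass screw through it along x, 70 mm over its ends. Origin: centre of the underside; centre of the block is 14 mm up its z. Absent in some starts. At the start it lies on tray_a
- boss4: steel-and-brass boss head (rod clamp), 60 g: dark block 46 (x) x 32 (y) x 28 (z) mm with a 10 mm thick brass screw through it along x, 70 mm over its ends. Origin: centre of the underside; centre of the block is 14 mm up its z. Absent in some starts. At the start it lies on tray_b
- boss5: steel-and-brass boss head (rod clamp), 60 g: dark block 46 (x) x 32 (y) x 28 (z) mm with a 10 mm thick brass screw through it along x, 70 mm over its ends. Origin: centre of the underside; centre of the block is 14 mm up its z. Absent in some starts. At the start it lies on tray_b
- boss6: steel-and-brass boss head (rod clamp), 60 g: dark block 46 (x) x 32 (y) x 28 (z) mm with a 10 mm thick brass screw through it along x, 70 mm over its ends. Origin: centre of the underside; centre of the block is 14 mm up its z. Absent in some starts. At the start it lies on tray_b
- boss7: steel-and-brass boss head (rod clamp), 60 g: dark block 46 (x) x 32 (y) x 28 (z) mm with a 10 mm thick brass screw through it along x, 70 mm over its ends. Origin: centre of the underside; centre of the block is 14 mm up its z. Absent in some starts. At the start it lies stray on the black mat
- boss8: steel-and-brass boss head (rod clamp), 60 g: dark block 46 (x) x 32 (y) x 28 (z) mm with a 10 mm thick brass screw through it along x, 70 mm over its ends. Origin: centre of the underside; centre of the block is 14 mm up its z. Absent in some starts. At the start it lies stray on the black mat
- beaker: bystander: empty glass beaker, 72 mm across, 90 high, loose. Origin: centre of the underside
- cork_ring: bystander: cork flask ring, 100 mm across, 25 high, loose. Origin: centre of the underside
Things that resemble listed ones, but are neither listed nor needed, are in the scene too. Several things have the shape of the coaster; the one meant has the colours described above.

How it is judged:
By the outcome, as a careful person would: the job done as asked, in the order asked, and still so for the second after the job is handed in, with the robot touching nothing.
Of boss1, boss2, boss3, boss4, boss5, boss6, boss7, boss8 only 5 to 8 are there at a start; the rules pass over those that are not, and their reading is None.
At some moment in a run one of jar, boss7, boss8 may be knocked a few centimetres aside while the robot is not near it.
It also fails if it takes over 210 s, if anything falls off the work surface, if the arm or the gripper's body presses on something with over 40 N, if the wrist force passes 120 N, or if a joint passes its speed limit or range.

### The arm

A 6-joint arm with a two-finger parallel gripper is mounted at the origin on the work surface. World frame = base frame: x ahead of the robot, y to its left, z up, the work surface at z = 0. Lengths are in m, angles in degrees, forces in N, time in s.
With the tool pointing down it reaches from about 0.4 to 0.825 m from the base axis. Payload 7 kg.
Tool frame: the origin (TCP) lies at the very end of the fingers, on their centre line; the grasp point (between the pads) lies r.pinch_z behind it (r.pinch_z is the distance from the TCP to the grasp point, in m); z points along the fingers, y is the direction in which the jaws open and shut (so a half turn about z gives the same grasp; the last joint's range is limited). The gripper opens to 88 mm and grips with 3 to 60 N. Pads are 19 mm wide; open, the fingers measure 130 mm over their backs; the gripper's body (78 mm by 193 mm) begins 47 mm behind the grasp point.
Start: joints at [84.803, 20.546, 0.682, 0, -70.136, -16.507], TCP at [0.25, 0.627, 0.227] pointing down, gripper open.
Joint ranges: [-176.03, 176.03], [-82.01, 121.73], [-58.28, 71.71], [-173.87, 95.51], [-174.79, -0.11], [-173.66, 173.66]. Speed limits (degrees/s): [136.94, 136.94, 172.46, 180, 180, 180].

### API

Orientations are given as [roll, pitch, yaw] about the fixed x, y, z axes, in that order (R = Rz(yaw) Ry(pitch) Rx(roll)).
In Python, from plant import r gives the robot as it stands. The module is installed in compiled form; this text tells all that it offers.
- The arm moves only by the tool servo_tool, never from a script. Its argument "steps" is a list of rows, each a list of 5 numbers: the finger opening in cm, from 0 to 8.76, then the shift along the tool's x, y, z in cm, then the turn about the tool's z in degrees. In form: [[fingers, x, y, z, spin], ...]. A call has 1 to 8 rows; each row shifts and turns the commanded pose from where the row before left it, along the tool's axes as they then stand; what a row does not reach is not made up. A row lasts 1/8 s, in which the tool goes at most 62.5 mm and 10.7 degrees, less where a joint would pass 70% of its speed; a pose out of reach is approached as far as the arm can. A call with a gripper value outside its range is refused whole. The fingers move at their own pace and stop on an object; "squeeze" is the grip in N (left out, the last holds). Time passes only in rows, so rows that do not move let the fingers close. It gives the time, the measured TCP pose, the force and the opening at its end, in the units of the state.
- r.get_state(): the state, without advancing time (a new reading comes with each control period).
- r.capture(name): name is "scene" or "top" or "wrist"; returns the picture (400x640x3 uint8, red, green, blue); there is no depth.
- r.calibration(name): a dict with "K" (3x3 intrinsics, pixels), "rvec" (rotation vector, rad) and "tvec" (3), from world to camera coordinates, as OpenCV has them; the wrist camera has in their place "tool_from_camera" (4x4, takes a point from camera to tool coordinates, whose origin is the TCP and whose axes are the flange's). Camera axes: x right, y down, z forward; pixel columns grow to the right and rows downward; lengths in m; the calibration is good to about 2 mm. The wrist camera is an equidistant fisheye: a pixel r from the principal point sees the ray r / f radians off the axis. A picture is of the moment at which its call begins: read the wrist's pose just before it. calibration takes no time and is no camera call.
- r.close_job(): hands the job in, once; it reports no verdict.
The state is a dict: "time_s": time; "joints": joint angles; "qd": joint speeds; "joint_torque": joint torques, N m; "tcp_pos": TCP position; "eef_rot": TCP orientation; "contact_force": force on the tool from outside, world axes, zero at the start; "moment": the same for the moment, N m; "gripper_width": finger opening in m.
Only numpy, scipy, OpenCV 4.12 (cv2) and the standard library are available. Lean on these libraries where they do the work, as an engineer would, in place of code of your own. Each camera call takes 0.05 s, during which the arm holds its last target.

## Working session

There is one attempt and no reset: what is moved stays moved. The work goes in short steps, Python scripts to look and compute and a tool call to move; the robot and the scene stay as the last step left them, time stands still between calls to the robot, and variables do not carry over. Pictures are saved under pics/ and viewed, and the job is handed in when it is done.

Besides the shell and the picture viewer there is one more tool, called as name([rows], argument=value, ...), one row to a line, values as JSON. servo_tool: Moves the arm, as the interface text tells. Its arguments: {"type":"object","properties":{"steps":{"type":"array","items":{"type":"array","items":{"type":"number"}}},"squeeze":{"type":"number"}},"required":["steps"]}

```bash
mkdir -p pics; cat > h.py <<'E'
import numpy as np, cv2
from scipy.spatial.transform import Rotation as Rn
from plant import r
def cap(n,f):
    im=r.capture(n); cv2.imwrite('pics/'+f,im[:,:,::-1]); return im
def ray(n,u,v,st=None):
    c=r.calibration(n); K=c['K']
    if n!='wrist':
        R=cv2.Rodrigues(np.array(c['rvec']))[0]; t=np.array(c['tvec']).ravel()
        d=R.T@np.linalg.inv(K)@np.array([u,v,1.]); return -R.T@t,d/np.linalg.norm(d)
def onz(n,u,v,z):
    o,d=ray(n,u,v); s=(z-o[2])/d[2]; return o+s*d
def proj(n,P):
    c=r.calibration(n)
    return cv2.projectPoints(np.array(P,float).reshape(-1,1,3),np.array(c['rvec']),np.array(c['tvec']),np.array(c['K']),None)[0][:,0]
E
python3 - <<'E'
from h import *
s=r.get_state(); print(s, r.pinch_z)
for n in('scene','top','wrist'): cap(n,n+'0.png'); print(n,r.calibration(n))
E
```

```text
{'time_s': 0.0, 'joints': array([ 8.47999957e+01,  2.05893098e+01,  6.33144766e-01, -1.86662162e-02,
       -7.01344818e+01, -1.65056911e+01]), 'qd': array([ 0.00892937,  0.05791573, -0.04892435,  0.04223843, -0.01043771,
       -0.00754759]), 'joint_torque': array([-5.84591580e-04, -5.82714915e+01,  2.93070155e+01,  6.99751407e+00,
        7.01569792e-03, -1.58627681e-04]), 'tcp_pos': array([0.24950796, 0.6266717 , 0.22564646]), 'eef_rot': array([ 1.79908103e+02, -8.93162168e-03, -2.17120452e+01]), 'contact_force': array([-0.55571648, -0.19857945, -0.10661978]), 'moment': array([-0.03707356, -0.03522765,  0.00763115]), 'gripper_width': 0.08762703179985508} 0.0188
scene {'K': array([[444.56953794,   0.        , 315.50681844],
       [  0.        , 444.56953794, 203.92986283],
       [  0.        ,   0.        ,   1.        ]]), 'rvec': array([ 1.68961578,  1.86589863, -0.78245812]), 'tvec': array([ 0.04059918, -0.30778546,  1.60488619])}
top {'K': array([[450.1877334 ,   0.        , 324.62611687],
       [  0.        , 450.1877334 , 192.9409615 ],
       [  0.        ,   0.        ,   1.        ]]), 'rvec': array([ 2.17664402, -2.13708787,  0.11067001]), 'tvec': array([-0.01145478,  0.49411208,  1.16948855])}
wrist {'K': array([[309.70691629,   0.        , 322.94644411],
       [  0.        , 309.70691629, 199.10430207],
       [  0.        ,   0.        ,   1.        ]]), 'tool_from_camera': array([[-1.06051140e-04, -9.60523045e-01, -2.78200411e-01,
         7.43730224e-02],
       [ 9.99999990e-01, -7.67008810e-05, -1.16384353e-04,
         1.40469216e-03],
       [ 9.04516367e-05, -2.78200421e-01,  9.60523044e-01,
        -1.58949524e-01],
       [ 0.00000000e+00,  0.00000000e+00,  0.00000000e+00,
         1.00000000e+00]])}
```

View pics/scene0.png

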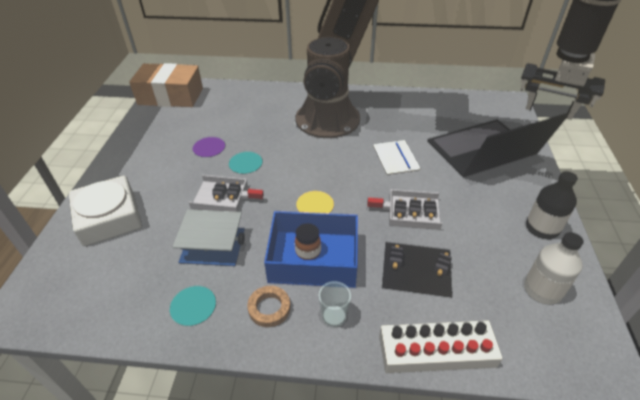

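View pics/top0.png

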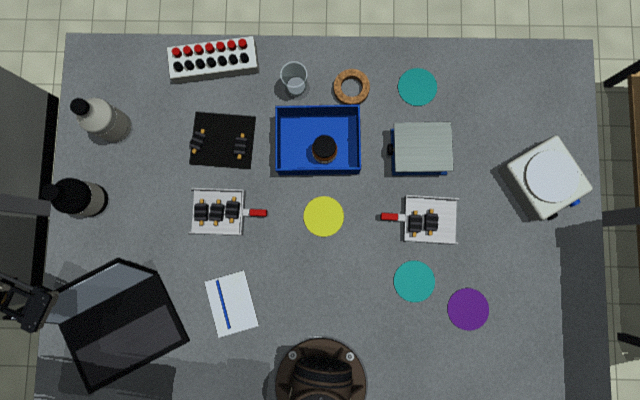

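View pics/wrist0.png

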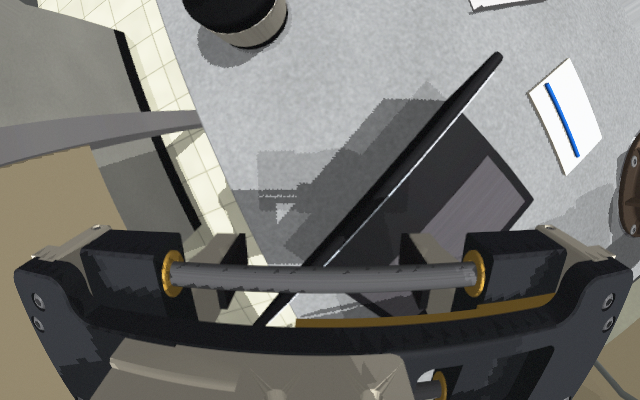

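The top view (px) shows:
- **Blue bin:** (318,140), with the jar at (323,150).
- **Trays:** left at (217,212) with 3 boss heads, right at (430,220) with 2.
- **Mat:** (222,140), with 2 strays.
- **Jack:** (422,147).
- **Coaster candidates:** yellow (323,216), teal (417,86) and (414,281), purple (468,308). Only the yellow one fits the description.

Next I'll measure with masks and check a crop.

```bash
python3 - <<'E'
from h import *
im=cv2.imread('pics/top0.png')
cv2.imwrite('pics/c1.png',cv2.resize(im[85:245,180:470],(800,441),interpolation=cv2.INTER_CUBIC))
hsv=cv2.cvtColor(im,cv2.COLOR_BGR2HSV)
def blobs(m,z,name,amin=60):
    cs,_=cv2.findContours(m.astype(np.uint8)*255,cv2.RETR_EXTERNAL,cv2.CHAIN_APPROX_NONE)
    for c in cs:
        if cv2.contourArea(c)<amin: continue
        b=cv2.minAreaRect(c); M=cv2.moments(c); p=(M['m10']/M['m00'],M['m01']/M['m00'])
        W=np.array([onz('top',*q,z)[:2] for q in c[:,0]]).astype(np.float32)
        w=cv2.minAreaRect(W)
        print(name,np.round(p,1),'world',onz('top',*p,z).round(4)[:2],'rect c',np.round(w[0],4),'size',np.round(w[1],4),'ang',round(w[2],1))
H,S,V=[hsv[...,i].astype(int) for i in range(3)]
blobs((H>22)&(H<35)&(S>120)&(V>80),0.003,'yellow')
blobs((H>105)&(H<125)&(S>120)&(V>50),0.085,'blue')
blobs(((H<6)|(H>174))&(S>130)&(V>60),0.040,'red',40)
blobs((V<45)&(np.indices(V.shape)[0]<180)&(np.indices(V.shape)[0]>100)&(np.indices(V.shape)[1]>180)&(np.indices(V.shape)[1]<265),0.003,'mat',500)
for p in [(324,149)]: print('jar',onz('top',*p,.08))
for n,z in (('jar',.08),): pass
print('base px',proj('top',[[0,0,0],[.5,0,0],[.4,0,0]]))
E
```

```text
yellow [323.2 216.1] world [0.4342 0.0005] rect c [ 4.347e-01 -2.000e-04] size [0.1082 0.1055] ang 1.4
blue [222.8 304.1] world [0.2071 0.2432] rect c [0.2074 0.2432] size [0.1205 0.0061] ang 17.3
blue [317.4 137.4] world [0.631  0.0182] rect c [0.6321 0.0179] size [0.1729 0.2189] ang 1.8
red [389.  216.2] world [ 0.4346 -0.172 ] rect c [ 0.4348 -0.172 ] size [0.0425 0.0178] ang 86.3
red [257.8 212.2] world [0.4389 0.1719] rect c [0.4389 0.1716] size [0.0432 0.0179] ang 86.7
mat [223.2 140.2] world [0.6389 0.2808] rect c [0.6394 0.2851] size [0.1732 0.148 ] ang 86.2
jar [0.60208708 0.00070776 0.08      ]
base px [[320.21666712 383.14649775]
 [323.89996952 192.00870645]
 [323.19094679 228.80205725]]
```

View pics/c1.png

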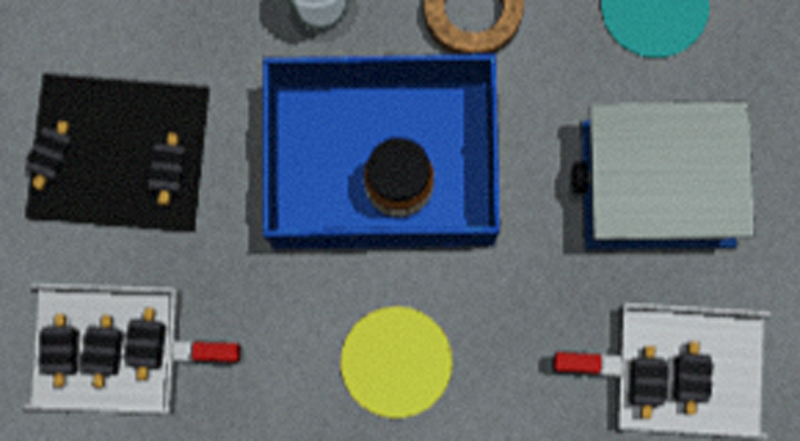

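Yellow coaster at (323,216) in the top view is confirmed by the crop, at world (0.434, 0.000). Next I'll triangulate the jar cap, the jack plate corners and the tray corners.

```bash
cat >> h.py <<'E'
def plan(x,y,z,yaw=None,step=5.0,spinstep=9.0,f=8.76):
    s=r.get_state(); p=s['tcp_pos'].copy(); yw=s['eef_rot'][2]
    if yaw is None: yaw=yw
    d=np.array([x,y,z])-p; a=-((yaw-yw+180)%360-180)   # spin total
    n=int(max(np.ceil(np.linalg.norm(d)*100/step),np.ceil(abs(a)/spinstep),1))
    rows=[]; cur=yw
    for i in range(n):
        c,sn=np.cos(np.radians(cur)),np.sin(np.radians(cur)); v=d/n*100
        rows.append([f,round(c*v[0]+sn*v[1],2),round(sn*v[0]-c*v[1],2),round(-v[2],2),round(a/n,1)]); cur-=a/n
    print('at',p.round(4),np.round(s['eef_rot'],1),'j',s['joints'].round(0),'t',round(s['time_s'],2),'n',n)
    print(str(rows).replace(' ',''))
E
python3 - <<'E'
from h import *
im=cv2.imread('pics/scene0.png')
cv2.imwrite('pics/c2.png',cv2.resize(im[170:310,170:470],(800,373),interpolation=cv2.INTER_CUBIC))
t=cv2.imread('pics/top0.png')
cv2.imwrite('pics/c3.png',cv2.resize(t[110:250,370:470],(571,800)[:2] if 0 else (571,600) ,interpolation=cv2.INTER_CUBIC))
f=lambda x,y:(180+x*290/800-.5+.18,85+y*160/441-.5+.18)
print('cap',onz('top',*f(399.5,170),.08), 'scene proj',proj('scene',onz('top',*f(399.5,170),.08)))
J=[(591,105),(747,102),(752,236),(597,241)]
P=[onz('top',*f(*q),.07) for q in J]; print('jack',np.round(P,4),np.mean(P,0))
for n,L in (('right',[(624,305),(768,314),(762,435),(617,430)]),('left',[(34,288),(176,291),(169,411),(28,408)])):
  P=[onz('top',*f(*q),.028) for q in L]; print(n,np.round(P,4),np.mean(P,0), [np.round(np.linalg.norm(P[i]-P[i-1]),4) for i in range(4)])
E
```

```text
cap [ 6.09033944e-01 -4.44254680e-04  8.00000000e-02] scene proj [[305.73493661 230.22248632]]
jack [[ 0.6769 -0.1802  0.07  ]
 [ 0.6822 -0.3274  0.07  ]
 [ 0.5539 -0.3304  0.07  ]
 [ 0.5467 -0.186   0.07  ]] [ 0.61493243 -0.25600549  0.07      ]
right [[ 0.4917 -0.2182  0.028 ]
 [ 0.4854 -0.3561  0.028 ]
 [ 0.3697 -0.3487  0.028 ]
 [ 0.3718 -0.2113  0.028 ]] [ 0.42966168 -0.28358263  0.028     ] [np.float64(0.1201), np.float64(0.1381), np.float64(0.116), np.float64(0.1374)]
left [[0.4981 0.3522 0.028 ]
 [0.4976 0.2142 0.028 ]
 [0.3819 0.2164 0.028 ]
 [0.3822 0.3518 0.028 ]] [0.43995141 0.28363795 0.028     ] [np.float64(0.1159), np.float64(0.1379), np.float64(0.1158), np.float64(0.1354)]
```

View pics/c2.png

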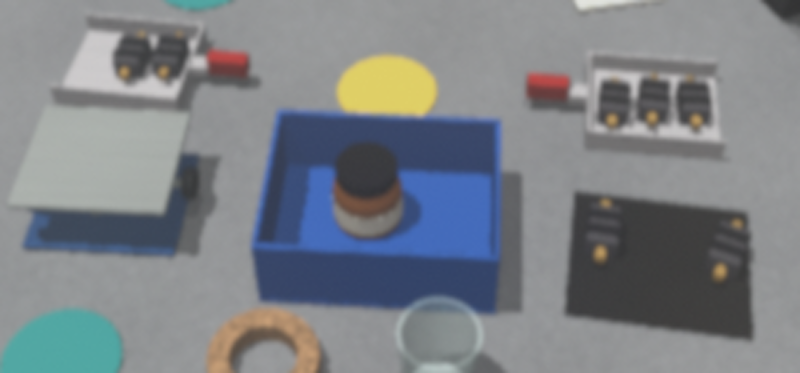

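View pics/c3.png

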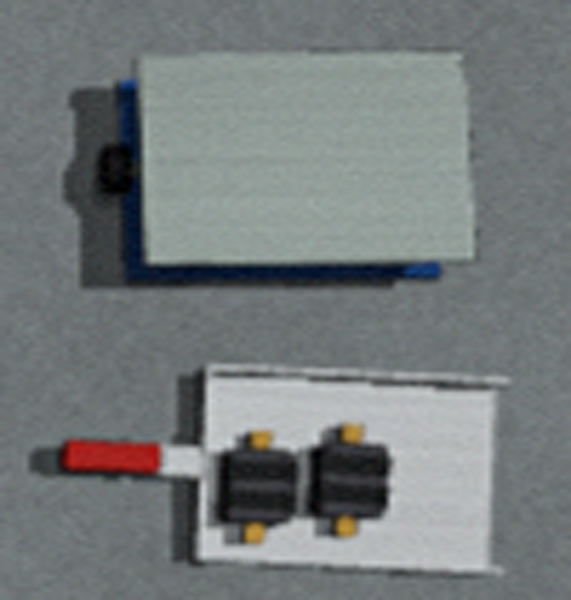

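```bash
python3 - <<'E'
from h import *
plan(.609,0.001,.29,0,step=5)
E
```

```text
at [0.2495 0.6268 0.2259] [179.9  -0.  -21.7] j [ 85.  21.   1.  -0. -70. -17.] t 0.15 n 15
[[8.76,np.float64(3.77),np.float64(2.99),np.float64(-0.43),np.float64(-1.4)],[8.76,np.float64(3.69),np.float64(3.08),np.float64(-0.43),np.float64(-1.4)],[8.76,np.float64(3.61),np.float64(3.18),np.float64(-0.43),np.float64(-1.4)],[8.76,np.float64(3.53),np.float64(3.27),np.float64(-0.43),np.float64(-1.4)],[8.76,np.float64(3.45),np.float64(3.35),np.float64(-0.43),np.float64(-1.4)],[8.76,np.float64(3.36),np.float64(3.44),np.float64(-0.43),np.float64(-1.4)],[8.76,np.float64(3.28),np.float64(3.52),np.float64(-0.43),np.float64(-1.4)],[8.76,np.float64(3.19),np.float64(3.61),np.float64(-0.43),np.float64(-1.4)],[8.76,np.float64(3.09),np.float64(3.69),np.float64(-0.43),np.float64(-1.4)],[8.76,np.float64(3.0),np.float64(3.76),np.float64(-0.43),np.float64(-1.4)],[8.76,np.float64(2.9),np.float64(3.84),np.float64(-0.43),np.float64(-1.4)],[8.76,np.float64(2.81),np.float64(3.91),np.float64(-0.43),np.float64(-1.4)],[8.76,np.float64(2.71),np.float64(3.98),np.float64(-0.43),np.float64(-1.4)],[8.76,np.float64(2.6),np.float64(4.05),np.float64(-0.43),np.float64(-1.4)],[8.76,np.float64(2.5),np.float64(4.11),np.float64(-0.43),np.float64(-1.4)]]
```

```bash
cat >> h.py <<'E'
def plan(x,y,z,yaw=None,step=5.0,f=8.76):
    s=r.get_state(); p=s['tcp_pos'].copy(); yw=s['eef_rot'][2]
    if yaw is None: yaw=yw
    d=(np.array([x,y,z])-p)*100; a=-((yaw-yw+180)%360-180)
    n=int(max(np.ceil(np.linalg.norm(d)/step),1))
    print('at',p.round(4),np.round(s['eef_rot'],1),'j',s['joints'].round(0),'t',round(s['time_s'],2),'F',s['contact_force'].round(1),'w',round(s['gripper_width']*1000,1))
    c,sn=np.cos(np.radians(yaw)),np.sin(np.radians(yaw))
    ns=int(np.ceil(abs(a)/10))
    if ns: print('spin total %.1f: %d x %.1f'%(a,ns,a/ns))
    v=np.array([c*d[0]+sn*d[1],sn*d[0]-c*d[1],-d[2]])
    print('then total',v.round(2),' %d x'%n,(v/n).round(2))
E
python3 -c "
from h import *
plan(.609,0.001,.29,0,step=5)"
```

```text
at [0.2495 0.6268 0.2259] [179.9  -0.  -21.7] j [ 85.  21.   1.  -0. -70. -17.] t 0.15 F [-0.3 -0.4 -0. ] w 87.4
spin total -21.7: 3 x -7.2
then total [35.95 62.58 -6.41]  15 x [ 2.4   4.17 -0.43]
```

servo_tool([
  [8.76, 0, 0, -3, -7],
  [8.76, 0, 0, -3, -7],
  [8.76, 0, 0, -0.5, -7.7],
  [8.76, 3, 5, 0, 0],
  [8.76, 3, 5, 0, 0],
  [8.76, 3, 5, 0, 0],
  [8.76, 3, 5, 0, 0],
  [8.76, 3, 5, 0, 0],
])

```text
time_s: 1.15
tcp_pos: [0.4001, 0.3753, 0.2915]
eef_rot: [-180.0, 0.0, 0.0]
contact_force: [-0.0, 0.5, 0.2]
gripper_width: 0.0876
```

```bash
python3 -c "
from h import *
plan(.609,0.001,.29,0,step=5)"
```

```text
at [0.4001 0.3753 0.2915] [-180.    0.    0.] j [ 64.   7.  -9.  -0. -74.  26.] t 1.15 F [-0.   0.5  0.2] w 87.6
spin total 0.0: 1 x 0.0
then total [20.89 37.43  0.15]  9 x [2.32 4.16 0.02]
```

servo_tool([
  [8.76, 2.6, 4.7, 0, 0],
  [8.76, 2.6, 4.7, 0, 0],
  [8.76, 2.6, 4.7, 0, 0],
  [8.76, 2.6, 4.7, 0, 0],
  [8.76, 2.6, 4.7, 0, 0],
  [8.76, 2.6, 4.7, 0, 0],
  [8.76, 2.6, 4.7, 0, 0],
  [8.76, 2.6, 4.5, 0, 0],
])

```text
time_s: 2.15
tcp_pos: [0.6081, 0.0014, 0.2914]
eef_rot: [-180.0, 0.0, -0.0]
contact_force: [0.0, 0.3, -0.8]
gripper_width: 0.0875
```

```bash
cat >> h.py <<'E'
def wproj(P,st):
    c=r.calibration('wrist'); T=c['tool_from_camera']; K=c['K']
    R=Rn.from_euler('xyz',st['eef_rot'],degrees=True).as_matrix(); t=st['tcp_pos']
    out=[]
    for p in np.atleast_2d(P):
        q=R.T@(p-t); q=T[:3,:3].T@(q-T[:3,3]); th=np.arctan2(np.hypot(q[0],q[1]),q[2]); ph=np.arctan2(q[1],q[0])
        out.append([K[0,2]+K[0,0]*th*np.cos(ph),K[1,2]+K[1,1]*th*np.sin(ph)])
    return np.array(out)
def wray(u,v,st):
    c=r.calibration('wrist'); T=c['tool_from_camera']; K=c['K']
    a,b=(u-K[0,2])/K[0,0],(v-K[1,2])/K[1,1]; th=np.hypot(a,b); ph=np.arctan2(b,a)
    d=np.array([np.sin(th)*np.cos(ph),np.sin(th)*np.sin(ph),np.cos(th)])
    R=Rn.from_euler('xyz',st['eef_rot'],degrees=True).as_matrix()
    return R@T[:3,3]+st['tcp_pos'],R@T[:3,:3]@d
def wonz(u,v,z,st):
    o,d=wray(u,v,st); return o+d*(z-o[2])/d[2]
E
python3 -c "
from h import *
plan(.609,0.001,.29,0,step=5)
st=r.get_state(); cap('wrist','w1.png'); print(wproj([[.609,0,.08],[.434,0,.003],[.6,.106,.085],[.6,-.07,.085]],st)); np.save('st1.npy',st,allow_pickle=True)"
```

```text
at [0.6081 0.0014 0.2914] [-180.    0.   -0.] j [ 19.  12.  -2.  -0. -75.  71.] t 2.15 F [ 0.   0.3 -0.8] w 87.5
spin total -0.0: 1 x -0.0
then total [0.09 0.04 0.14]  1 x [0.09 0.04 0.14]
[[323.2822123  172.04854527]
 [323.22252369 268.53299931]
 [237.77437016 180.65060123]
 [380.54721011 180.35979122]]
```

View pics/w1.png

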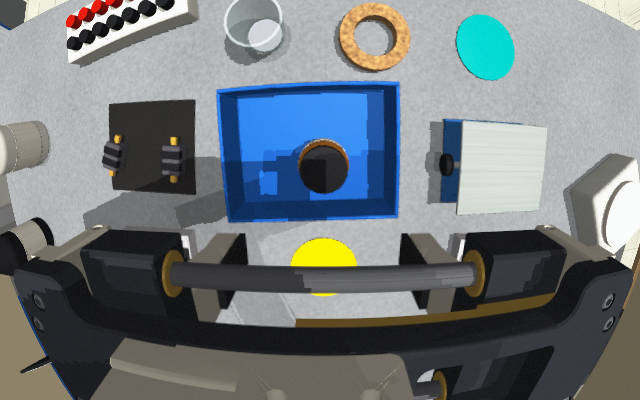

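Cap seen at (323,171), predicted at (323,172), so the jar is at (0.609, 0.000). Descending.

servo_tool([
  [8.76, 0.1, 0.1, 5, 0],
  [8.76, 0, 0, 5, 0],
  [8.76, 0, 0, 5, 0],
  [8.76, 0, 0, 5, 0],
  [8.76, 0, 0, 3, 0],
  [8.76, 0, 0, 2.6, 0],
  [8.76, 0, 0, 0, 0],
])

```text
time_s: 3.08
tcp_pos: [0.6068, 0.0017, 0.0334]
eef_rot: [179.9, 0.3, -0.0]
contact_force: [0.4, -0.2, 0.2]
gripper_width: 0.0876
```

servo_tool([
  [5.5, 0, 0, 0, 0],
  [5.5, 0, 0, 0, 0],
  [5.5, 0, 0, 0, 0],
  [5.5, 0, 0, 0, 0],
], squeeze=25)

```text
time_s: 3.58
tcp_pos: [0.6094, 0.0022, 0.0369]
eef_rot: [-180.0, -0.1, 0.0]
contact_force: [-1.6, 0.5, 6.5]
gripper_width: 0.0673
```

servo_tool([
  [5.5, 0, 0, -2, 0],
  [5.5, 0, 0, -4, 0],
  [5.5, 0, 0, -4, 0],
  [5.5, 0, 0, -4, 0],
  [5.5, 0, 0, 0, 0],
  [5.5, -4, 0, 0, 0],
  [5.5, -5, 0, 0, 0],
  [5.5, -5, 0, 0, 0],
])

```text
time_s: 4.58
tcp_pos: [0.4661, 0.0018, 0.1739]
eef_rot: [180.0, 0.2, -0.0]
contact_force: [-0.9, 0.5, -2.1]
gripper_width: 0.0668
```

servo_tool([
  [5.5, -3, 0, 0, 0],
  [5.5, 0, 0, 4, 0],
  [5.5, 0, 0, 0, 0],
])

```text
time_s: 4.95
tcp_pos: [0.4356, 0.0013, 0.1332]
eef_rot: [179.9, 0.3, -0.0]
contact_force: [0.3, 0.0, -2.6]
gripper_width: 0.0668
```

```bash
python3 -c "
from h import *
plan(.4345,0.000,.037,0,step=5)
st=r.get_state(); cap('wrist','w2.png');cap('top','t2.png');cap('scene','s2.png'); cv2.imwrite('pics/m.png',np.hstack([cv2.resize(cv2.imread('pics/t2.png')[120:260,240:400],None,fx=2.5,fy=2.5),cv2.resize(cv2.imread('pics/s2.png')[160:300,240:400],None,fx=2.5,fy=2.5)]))"
```

```text
at [0.4356 0.0013 0.1332] [179.9   0.3  -0. ] j [ 26.   3. -36.  -0. -52.  64.] t 4.95 F [ 0.3  0.  -2.6] w 66.8
spin total -0.0: 1 x -0.0
then total [-0.11  0.13  9.62]  2 x [-0.06  0.06  4.81]
```

View pics/w2.png

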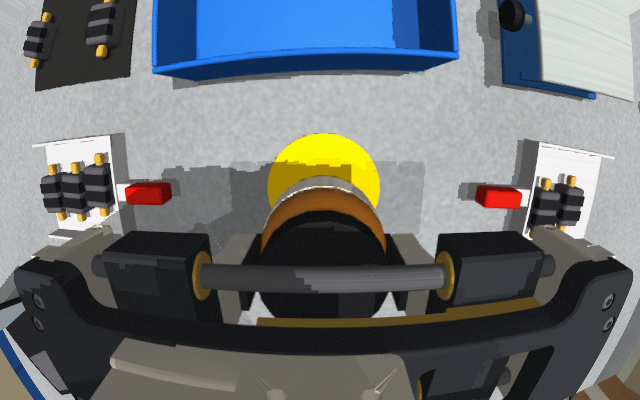

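View pics/m.png

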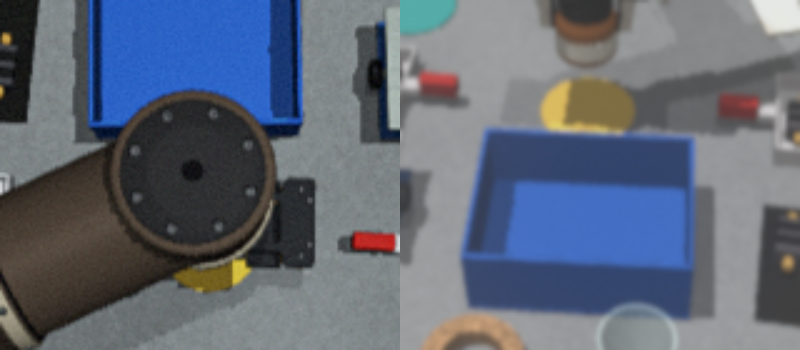

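servo_tool([
  [5.5, -0.1, 0.1, 3, 0],
  [5.5, 0, 0, 3, 0],
  [5.5, 0, 0, 2, 0],
  [5.5, 0, 0, 1, 0],
  [5.5, 0, 0, 0.5, 0],
  [5.5, 0, 0, 0, 0],
])

```text
time_s: 5.85
tcp_pos: [0.4381, 0.0013, 0.0409]
eef_rot: [-180.0, -0.0, 0.0]
contact_force: [-0.2, -0.3, -2.3]
gripper_width: 0.0669
```

```bash
python3 -c "
from h import *
plan(.4345,0.000,.035,0,step=5)
st=r.get_state(); cap('wrist','w3.png'); print(wproj([[.4895,0,.003],[.4345,.055,.003],[.4345,-.055,.003]],st))"
```

```text
at [0.4381 0.0013 0.0409] [-180.   -0.    0.] j [ 26.  11. -42.   0. -37.  64.] t 5.85 F [-0.2 -0.3 -2.3] w 66.9
spin total 0.0: 1 x 0.0
then total [-0.36  0.13  0.59]  1 x [-0.36  0.13  0.59]
[[323.34565455 147.00864133]
 [244.42706792 227.30299989]
 [402.18080349 227.28575428]]
```

View pics/w3.png

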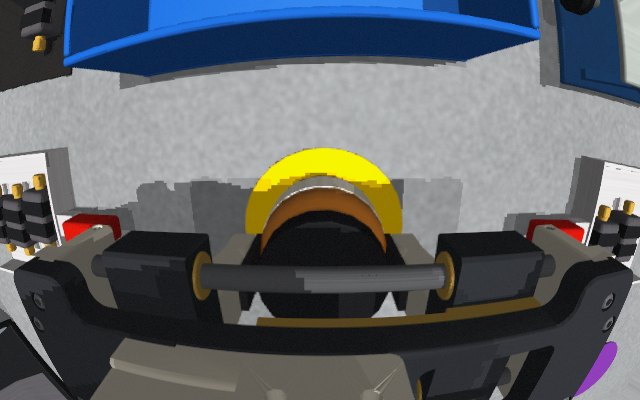

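servo_tool([
  [5.5, -0.4, 0.1, 0.2, 0],
  [5.5, 0, 0, 0.2, 0],
  [5.5, 0, 0, 0.1, 0],
  [5.5, 0, 0, 0, 0],
  [5.5, 0, 0, 0, 0],
])

```text
time_s: 6.52
tcp_pos: [0.4337, 0.0001, 0.0356]
eef_rot: [180.0, -0.0, -0.0]
contact_force: [1.0, 0.6, -2.8]
gripper_width: 0.0673
```

servo_tool([
  [5.5, 0, 0, 0.1, 0],
  [5.5, 0, 0, 0, 0],
  [5.5, 0, 0, 0.05, 0],
  [5.5, 0, 0, 0, 0],
])

```text
time_s: 7.02
tcp_pos: [0.4338, 0.0002, 0.0348]
eef_rot: [-180.0, -0.0, 0.0]
contact_force: [-5.0, 0.7, 12.3]
gripper_width: 0.0671
```

Contact. Releasing and rising.

servo_tool([
  [6.9, 0, 0, 0, 0],
  [7.2, 0, 0, 0, 0],
  [8.76, 0, 0, 0, 0],
  [8.76, 0, 0, 0, 0],
  [8.76, 0, 0, -2, 0],
  [8.76, 0, 0, -4, 0],
  [8.76, 0, 0, -5, 0],
  [8.76, 0, 0, -5, 0],
])

```text
time_s: 8.02
tcp_pos: [0.4332, -0.0001, 0.1956]
eef_rot: [180.0, 0.0, -0.0]
contact_force: [1.2, 0.9, -0.2]
gripper_width: 0.0877
```

servo_tool([
  [8.76, 0, -4, -5, 0],
  [8.76, 0, -5, -4, 0],
  [8.76, 0, -5, 0, 0],
  [8.76, 0, -4, 0, 0],
  [8.76, 0, 0, 0, 0],
])

```text
time_s: 8.65
tcp_pos: [0.4334, 0.1801, 0.2815]
eef_rot: [180.0, 0.0, 0.2]
contact_force: [-1.3, -0.9, -0.4]
gripper_width: 0.0876
```

```bash
cat > m.py <<'E'
from h import *
import sys
k=sys.argv[1]
st=r.get_state(); print('t',st['time_s'],st['tcp_pos'],st['eef_rot'])
cap('wrist','w%s.png'%k)
np.save('pics/st%s.npy'%k,st,allow_pickle=True)
t=cap('top','t%s.png'%k); s=cap('scene','s%s.png'%k)
cv2.imwrite('pics/m%s.png'%k,np.vstack([cv2.resize(t[60:260,170:490,::-1],(560,350),interpolation=cv2.INTER_CUBIC)[:,:], cv2.resize(s[130:330,170:490,::-1],(560,350),interpolation=cv2.INTER_CUBIC)])[:,:][:600*2] if 0 else np.hstack([cv2.resize(t[70:245,180:470,::-1],(400,241)),cv2.resize(s[150:325,180:470,::-1],(400,241))]))
E
python3 m.py 4
```

```text
t 8.65 [0.43342261 0.18006709 0.28149331] [1.79982999e+02 3.05530405e-02 1.53009500e-01]
```

View pics/m4.png

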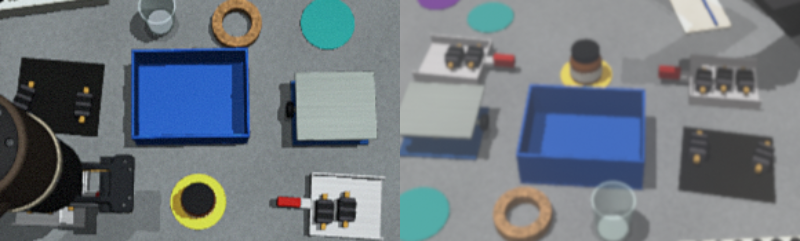

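View pics/w4.png

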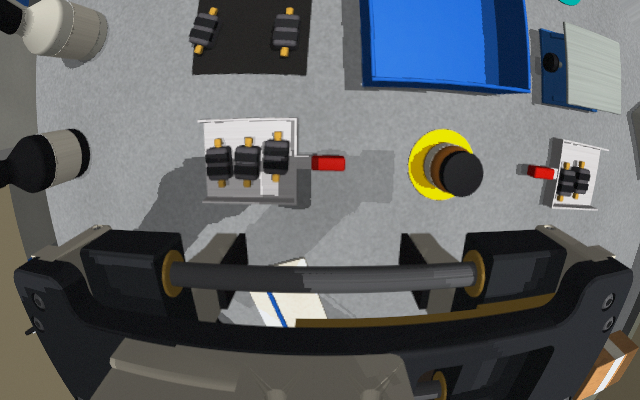

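Jar is upright on the yellow coaster. The wrist picture shows the left tray's handle at (328,162) and 3 heads at (218..276,160). Next I'll get a precise handle pose for both trays from this wrist view.

```bash
cat >> h.py <<'E'
def red(imfile,fn,amin=60):
    im=cv2.imread(imfile); hsv=cv2.cvtColor(im,cv2.COLOR_BGR2HSV); H,S,V=[hsv[...,i].astype(int) for i in range(3)]
    m=((H<6)|(H>174))&(S>130)&(V>60); cs,_=cv2.findContours(m.astype(np.uint8)*255,cv2.RETR_EXTERNAL,cv2.CHAIN_APPROX_NONE)
    for c in cs:
        if cv2.contourArea(c)<amin: continue
        W=np.array([fn(*q)[:2] for q in c[:,0].astype(float)],np.float32); w=cv2.minAreaRect(W)
        print(c[:,0].mean(0).round(0),'c',np.round(w[0],4),'size',np.round(w[1],4),'ang',round(w[2],1))
E
python3 -c "
from h import *
st=np.load('pics/st4.npy',allow_pickle=True).item()
red('pics/w4.png',lambda u,v:wonz(u,v,.04,st))
f=lambda u,v:wonz(u,v,.028,st).round(4)
for q in [(203,121),(297,119),(296,202),(206,203)]: print(f(*q))
plan(.439,.172,.12,-90)
"
```

```text
[541. 172.] c [ 0.4367 -0.1651] size [0.0593 0.0191] ang 85.6
[328. 163.] c [0.4407 0.1723] size [0.0425 0.0194] ang 88.2
[0.5    0.3453 0.028 ]
[0.4978 0.2134 0.028 ]
[0.3834 0.2164 0.028 ]
[0.3814 0.3498 0.028 ]
at [0.4334 0.1776 0.2817] [180.   0.   0.] j [ 46.  -1. -19.  -0. -72.  44.] t 8.8 F [0.3 0.1 0.4] w 87.9
spin total 90.0: 10 x 9.0
then total [ 0.56 -0.56 16.17]  4 x [ 0.14 -0.14  4.04]
```

servo_tool([
  [8.76, 0, 0, 0, 10],
  [8.76, 0, 0, 0, 10],
  [8.76, 0, 0, 0, 10],
  [8.76, 0, 0, 0, 10],
  [8.76, 0, 0, 0, 10],
  [8.76, 0, 0, 0, 10],
  [8.76, 0, 0, 0, 10],
  [8.76, 0, 0, 0, 10],
])

```text
time_s: 9.8
tcp_pos: [0.4336, 0.1768, 0.282]
eef_rot: [-180.0, 0.0, -80.4]
contact_force: [0.1, -0.3, -0.6]
gripper_width: 0.0875
```

servo_tool([
  [8.76, 0, 0, 0, 10],
  [6, 0.5, -0.6, 4, 0],
  [6, 0, 0, 5, 0],
  [6, 0, 0, 5, 0],
  [6, 0, 0, 2, 0],
  [6, 0, 0, 0, 0],
  [6, 0, 0, 0, 0],
])

```text
time_s: 10.68
tcp_pos: [0.4404, 0.1729, 0.123]
eef_rot: [-179.9, 0.0, -90.0]
contact_force: [-0.2, 0.1, -0.7]
gripper_width: 0.0605
```

```bash
python3 -c "
from h import *
plan(.4395,.172,.015,-90)
st=r.get_state();cap('wrist','w5.png')
red('pics/w5.png',lambda u,v:wonz(u,v,.04,st))"
```

```text
at [0.4404 0.1729 0.123 ] [-179.9    0.   -90. ] j [ 45.   7. -32.   0. -50. -45.] t 10.68 F [-0.2  0.1 -0.7] w 60.5
spin total -0.0: 1 x -0.0
then total [ 0.09  0.09 10.8 ]  3 x [0.03 0.03 3.6 ]
[ 35. 336.] c [0.9191 0.4059] size [0.0378 0.0242] ang 32.1
[ 26. 320.] c [0.9223 0.3716] size [0.0418 0.0239] ang 29.9
[ 17. 302.] c [0.9249 0.3379] size [0.0466 0.0249] ang 24.8
[  9. 283.] c [0.9239 0.303 ] size [0.0585 0.0245] ang 21.4
[  3. 264.] c [0.9218 0.2699] size [0.0578 0.0229] ang 53.7
[323. 203.] c [0.4389 0.1704] size [0.0471 0.0171] ang 89.4
```

View pics/w5.png

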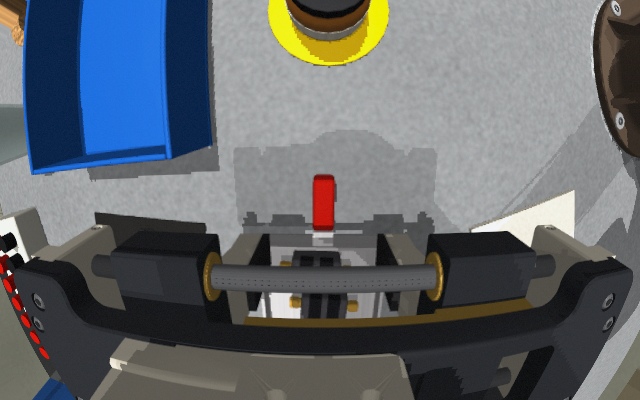

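servo_tool([
  [5, 0.1, 0.1, 4, 0],
  [4, 0, 0, 4, 0],
  [4, 0, 0, 2.8, 0],
  [4, 0, 0, 0, 0],
  [1, 0, 0, 0, 0],
  [1, 0, 0, 0, 0],
  [1, 0, 0, 0, 0],
  [1, 0, 0, 0, 0],
], squeeze=60)

```text
time_s: 11.72
tcp_pos: [0.4396, 0.1727, 0.0151]
eef_rot: [-179.9, 0.1, -90.0]
contact_force: [-0.0, 0.1, 7.9]
gripper_width: 0.0177
```

servo_tool([
  [1, 0, 0, 0, 0],
  [1, 0, 0, 0, 0],
  [1, 0, 0, -1, 0],
  [1, 0, 0, -2, 0],
  [1, 0, 0, -2, 0],
  [1, 0, 0, 0, 0],
])

```text
time_s: 12.48
tcp_pos: [0.4389, 0.1723, 0.0651]
eef_rot: [-179.9, 0.1, -90.0]
contact_force: [0.8, 0.5, -5.7]
gripper_width: 0.0176
```

```bash
python3 m.py 6
```

```text
t 12.475 [0.43891573 0.17229479 0.06509518] [-1.79913876e+02  8.81008202e-02 -9.00000933e+01]
```

View pics/s6.png

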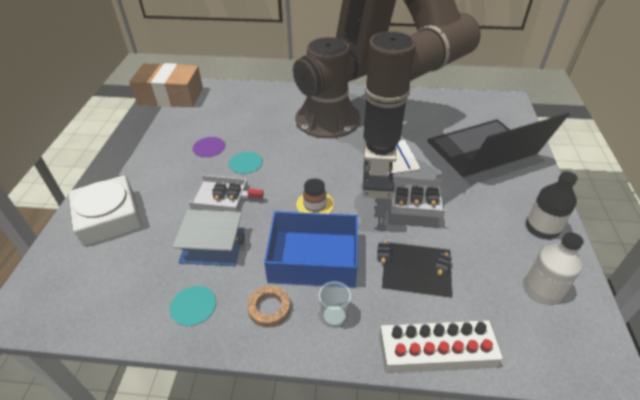

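servo_tool([
  [1, 0, 0, -2, 0],
  [1, 0, 0, -3.5, 0],
  [1, 0, 0, -3.5, 0],
  [1, 0, 0, -3.5, 0],
  [1, 0, 0, -3.5, 0],
  [1, 0, 0, -2.5, 0],
  [1, 1.5, -1.5, 0, 0],
  [1, 3, -3, 0, 0],
])

```text
time_s: 13.62
tcp_pos: [0.4832, 0.1271, 0.2482]
eef_rot: [179.9, 0.0, -89.9]
contact_force: [-0.1, -1.0, -4.4]
gripper_width: 0.0173
```

servo_tool([
  [1, 3.5, -3, 0, 0],
  [1, 3.5, -3, 0, 0],
  [1, 3.5, -3, 0, 0],
  [1, 3.5, -3, 0, 0],
  [1, 3.5, -2, 0, 0],
  [1, 1.5, -0.8, 0, 0],
  [1, 0.7, 0, 0, 0],
  [1, 0, 0, 0, 0],
])

```text
time_s: 14.62
tcp_pos: [0.631, -0.0698, 0.2484]
eef_rot: [179.9, 0.0, -90.0]
contact_force: [0.8, -0.0, -3.6]
gripper_width: 0.0177
```

```bash
python3 -c "
from h import *
plan(.632,-.07,.25,-90)
cap('scene','s7.png');cap('wrist','w7.png')"
```

```text
at [ 0.631  -0.0698  0.2484] [179.9   0.  -90. ] j [ 11.  16.  -3.  -0. -71. -11.] t 14.62 F [ 0.8 -0.  -3.6] w 17.7
spin total -0.0: 1 x -0.0
then total [ 0.02 -0.1  -0.16]  1 x [ 0.02 -0.1  -0.16]
```

View pics/s7.png

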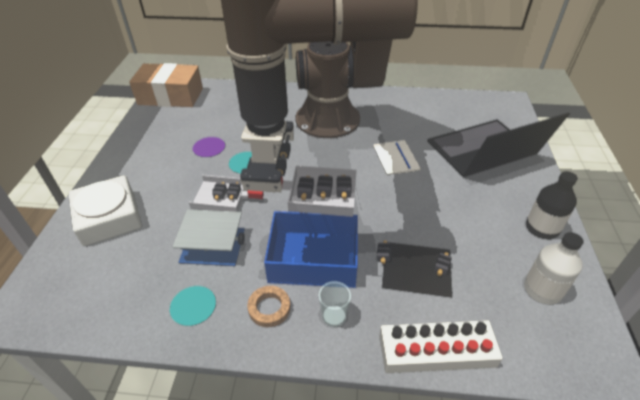

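servo_tool([
  [1, 0, 0, 0, 0],
  [1, 0, 0, 0, 0],
], squeeze=25)

```text
time_s: 14.98
tcp_pos: [0.6315, -0.0693, 0.2493]
eef_rot: [-180.0, 0.0, -90.0]
contact_force: [-0.1, -0.5, -3.6]
gripper_width: 0.0177
```

```bash
cat > c.py <<'E'
from h import *
import sys
s=r.capture('scene'); k=sys.argv[1]
cv2.imwrite('pics/z%s.png'%k,cv2.resize(s[110:310,190:450,::-1],(780,600)))
E
python3 c.py 1
```

```text
(no output)
```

View pics/z1.png

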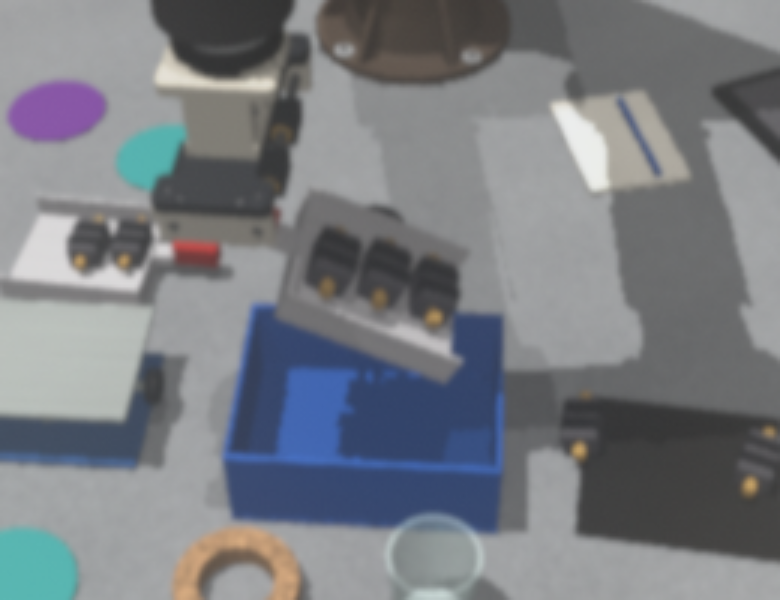

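Tilt about 20° and controlled. Continuing.

servo_tool([
  [1, 0, 0, 0, 0],
  [1, 0, 0, 0, 0],
], squeeze=24)

```text
time_s: 15.28
tcp_pos: [0.6316, -0.0701, 0.249]
eef_rot: [-180.0, -0.0, -90.0]
contact_force: [-0.1, -0.0, -2.9]
gripper_width: 0.0178
```

```bash
python3 c.py 2
```

```text
(no output)
```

View pics/z2.png

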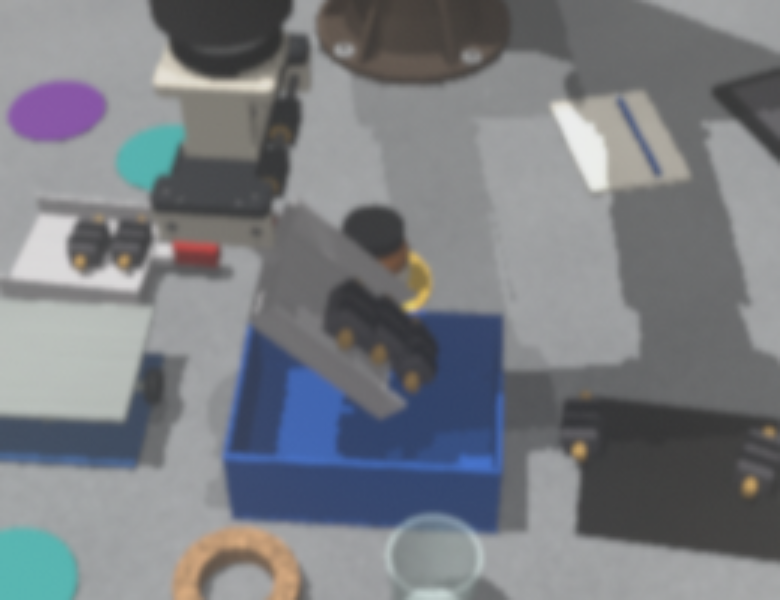

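Heads are sliding off. Now squeezing harder to hold this angle.

servo_tool([
  [1, 0, 0, 0, 0],
  [1, 0, 0, 0, 0],
  [1, 0, 0, 0, 0],
  [1, 0, 0, 0, 0],
], squeeze=60)

```text
time_s: 15.82
tcp_pos: [0.6316, -0.0701, 0.249]
eef_rot: [-180.0, 0.0, -90.0]
contact_force: [0.2, 1.8, -1.5]
gripper_width: 0.0178
```

```bash
python3 c.py 3
```

```text
(no output)
```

View pics/z3.png

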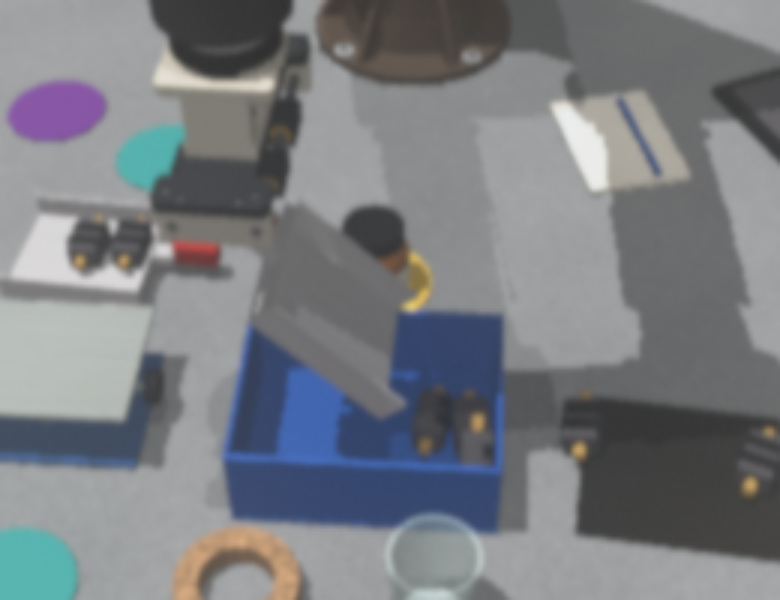

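servo_tool([
  [1, 0, 0, -2, 0],
  [1, 0, 0, -2, 0],
  [1, -3, 3, 0, 0],
  [1, -4, 4, 0, 0],
  [1, -4, 4, 0, 0],
  [1, -4, 4, 0, 0],
  [1, -4, 4, 0, 0],
  [1, -2, 0, 0, 0],
])

```text
time_s: 16.88
tcp_pos: [0.4396, 0.1413, 0.2899]
eef_rot: [-179.9, 0.1, -89.8]
contact_force: [-0.0, 0.2, -2.1]
gripper_width: 0.0171
```

```bash
python3 m.py 8;python3 c.py 4
```

```text
t 16.875 [0.4395656  0.14131805 0.28993637] [-1.79912790e+02  1.11252076e-01 -8.98416514e+01]
```

View pics/z4.png

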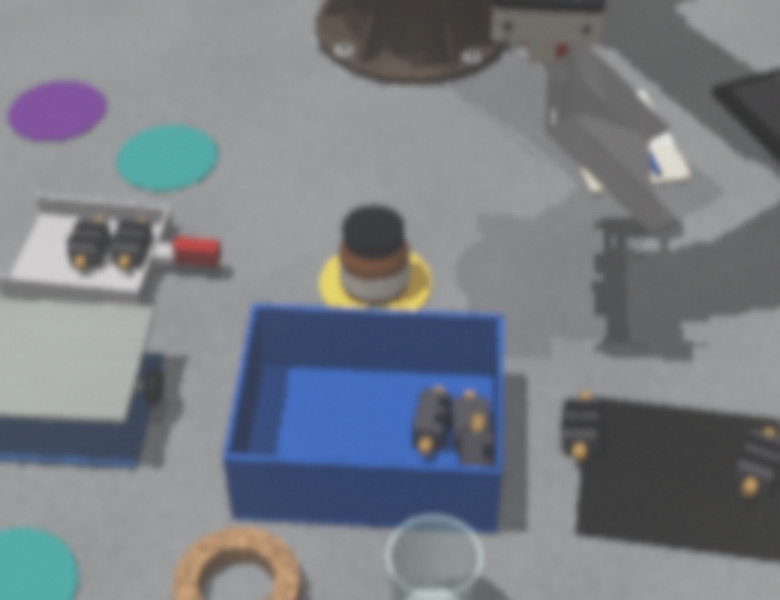

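View pics/t8.png

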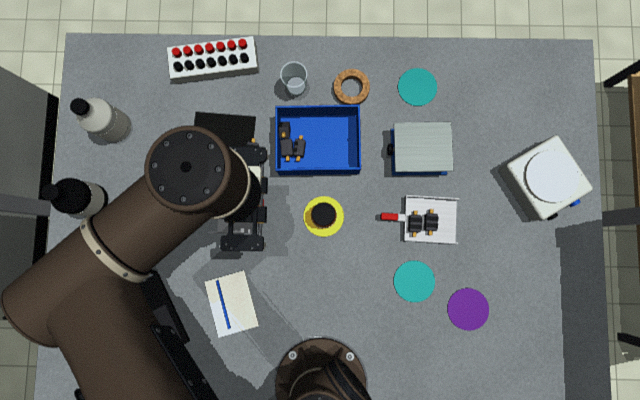

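```bash
python3 -c "
import cv2
a=cv2.imread('pics/t8.png')[100:180,265:370];cv2.imwrite('pics/q8.png',cv2.resize(a,None,fx=5,fy=5,interpolation=cv2.INTER_CUBIC))"
```

```text
(no output)
```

View pics/q8.png

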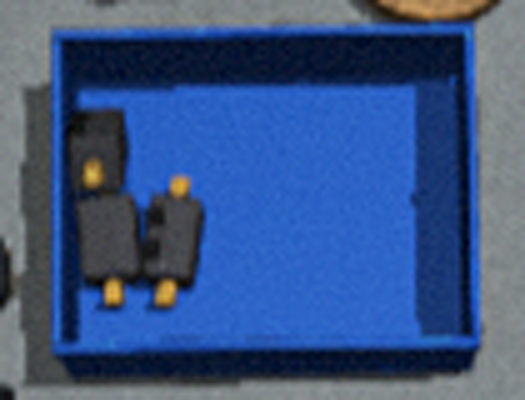

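servo_tool([
  [1, -3, 0, 3, 0],
  [1, -3, 0, 4, 0],
  [1, -2, 0, 4, 0],
  [1, 0, 0, 3, 0],
  [1, 0, 0, 0, 0],
  [1, 0, 0, 0, 0],
])

```text
time_s: 17.82
tcp_pos: [0.4428, 0.2197, 0.1499]
eef_rot: [-179.9, 0.0, -90.1]
contact_force: [-0.4, -0.3, -1.4]
gripper_width: 0.0176
```

```bash
cat > c2.py <<'E'
from h import *
import sys
s=r.capture('scene'); k=sys.argv[1]; x0,y0=int(sys.argv[2]),int(sys.argv[3])
cv2.imwrite('pics/z%s.png'%k,cv2.resize(s[y0:y0+130,x0:x0+170,::-1],(680,520),interpolation=cv2.INTER_CUBIC))
E
python3 c2.py 5 320 110
```

```text
(no output)
```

View pics/z5.png

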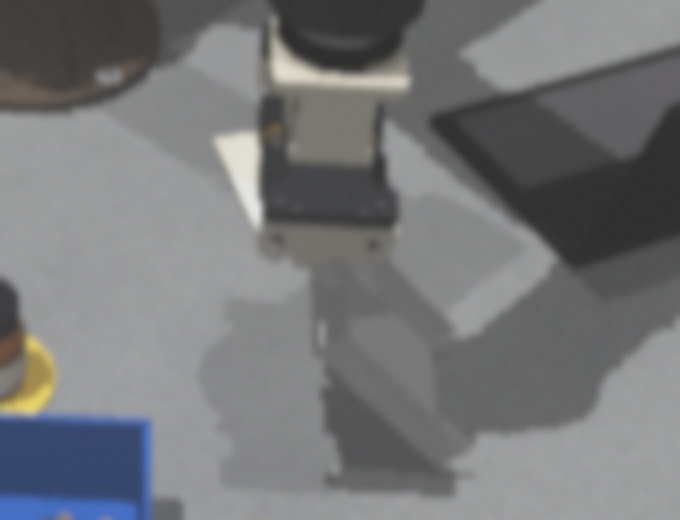

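servo_tool([
  [1, 0, 0, 1, 0],
  [1, 0, 0, 1, 0],
  [1, 0.5, 0, 1, 0],
  [1, 0.8, 0, 1.2, 0],
  [1, 0.8, 0, 1.2, 0],
  [1, 0.8, 0, 1.2, 0],
  [1, 0.8, 0, 1.2, 0],
  [1, 0.8, 0, 1.2, 0],
], squeeze=18)

```text
time_s: 18.88
tcp_pos: [0.4418, 0.1749, 0.0581]
eef_rot: [-180.0, 0.0, -90.0]
contact_force: [-0.6, 1.2, 0.4]
gripper_width: 0.0176
```

```bash
python3 c2.py 6 320 110
```

```text
(no output)
```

View pics/z6.png

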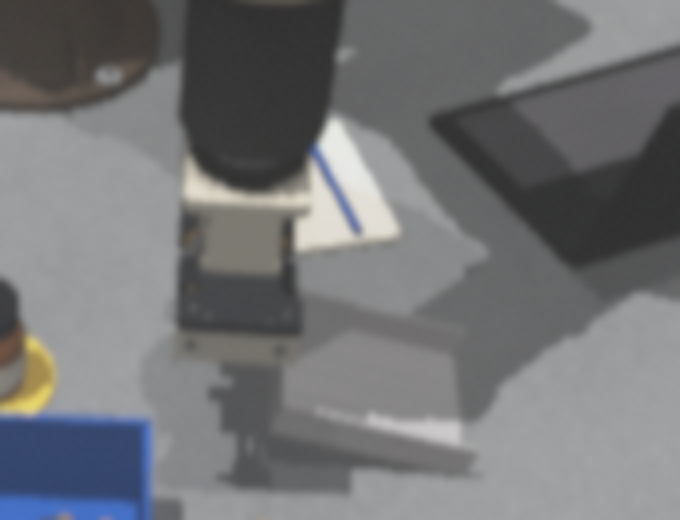

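servo_tool([
  [1, 0.3, 0, 1.2, 0],
  [1, 0.3, 0, 1.2, 0],
  [1, 0.2, 0, 1, 0],
  [1, 0, 0, 0.5, 0],
  [1, 0, 0, 0.3, 0],
  [1, 0, 0, 0, 0],
], squeeze=12)

```text
time_s: 19.68
tcp_pos: [0.4415, 0.1669, 0.0169]
eef_rot: [180.0, -0.0, -90.0]
contact_force: [-0.2, -0.6, -0.9]
gripper_width: 0.0182
```

servo_tool([
  [3, 0, 0, 0, 0],
  [3, 0, 0, 0, 0],
  [3, 0, 0, 0, 0],
])

```text
time_s: 20.05
tcp_pos: [0.4418, 0.1673, 0.0171]
eef_rot: [-180.0, 0.0, -90.0]
contact_force: [0.5, 0.1, -0.1]
gripper_width: 0.0296
```

```bash
python3 c2.py 7 320 110; python3 -c "
from h import *
st=r.get_state(); cap('wrist','w9.png'); red('pics/w9.png',lambda u,v:wonz(u,v,.04,st))"
```

```text
[324. 295.] c [0.4402 0.1824] size [0.0026 0.0162] ang 90.0
[324. 238.] c [0.4402 0.1496] size [0.0308 0.0178] ang 90.0
```

View pics/z7.png

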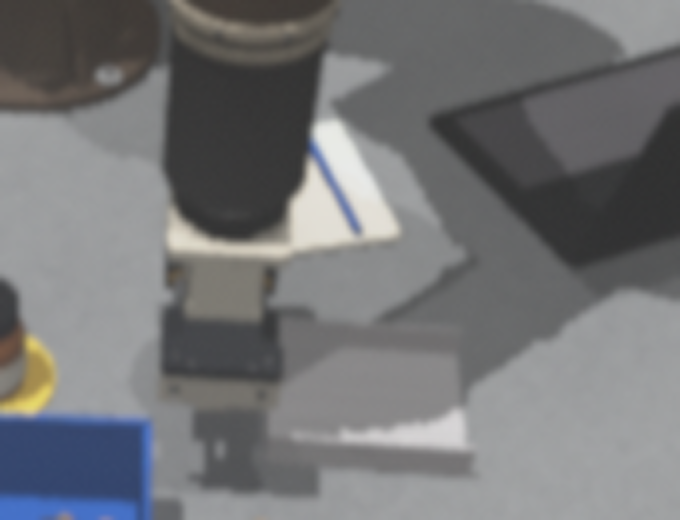

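View pics/w9.png

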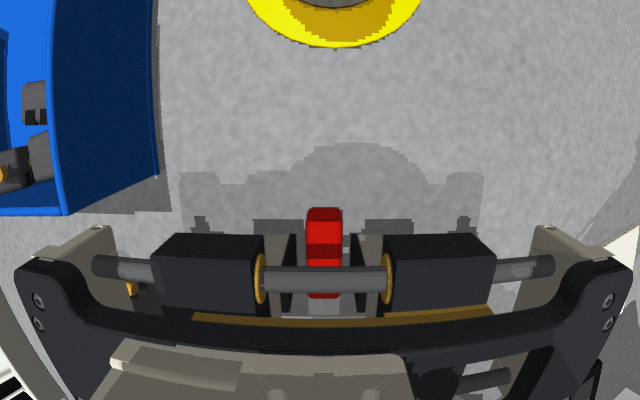

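servo_tool([
  [5, 0, 0, -2, 0],
  [6, 0, 0, -4, 0],
  [6, 0, 0, -5, 0],
  [6, 0, 0, -5, 0],
  [6, 0, 0, -5, 0],
  [6, 0, 0, 0, 0],
])

```text
time_s: 20.9
tcp_pos: [0.4434, 0.1683, 0.2311]
eef_rot: [-179.6, 0.3, -90.0]
contact_force: [-0.1, 0.2, -1.0]
gripper_width: 0.0597
```

```bash
python3 m.py 10; python3 -c "
from h import *
st=np.load('pics/st10.npy',allow_pickle=True).item()
red('pics/w10.png',lambda u,v:wonz(u,v,.04,st))"
```

```text
t 20.9 [0.4434469  0.16828599 0.23110575] [-179.62879769    0.28684682  -89.97163327]
[ 51. 237.] c [0.9141 0.2651] size [0.0489 0.0217] ang 22.5
[ 45. 221.] c [0.9191 0.235 ] size [0.0455 0.0221] ang 13.9
[326. 171.] c [0.44   0.1617] size [0.0163 0.0459] ang 0.1
```

View pics/w10.png

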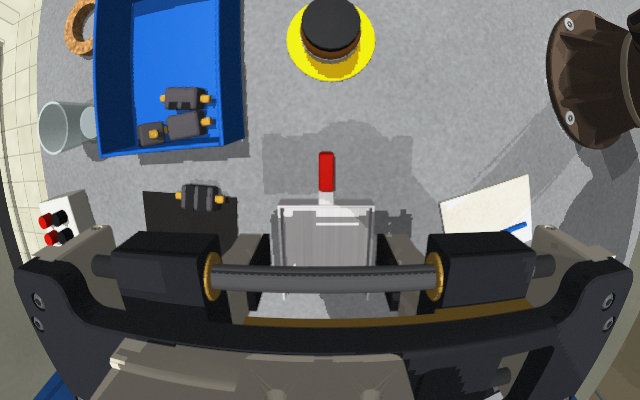

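servo_tool([
  [6, 5, 0, 0, 0],
  [6, 5, 0, 0, 0],
  [6, 5, 0, 0, 0],
  [6, 5, 0, 0, 0],
  [6, 5, 0, 0, 0],
  [6, 3, 0, 0, 0],
  [6, 0, 0, 0, 0],
])

```text
time_s: 21.92
tcp_pos: [0.4405, -0.1147, 0.2252]
eef_rot: [179.8, -0.0, -90.2]
contact_force: [-0.4, 0.8, 0.3]
gripper_width: 0.0601
```

```bash
python3 m.py 11; python3 -c "
from h import *
st=np.load('pics/st11.npy',allow_pickle=True).item()
red('pics/w11.png',lambda u,v:wonz(u,v,.04,st));red('pics/t11.png',lambda u,v:onz('top',u,v,.04))"
```

```text
t 21.925 [ 0.44051103 -0.11473987  0.22520914] [ 1.79805577e+02 -2.59164055e-02 -9.01894043e+01]
[326. 127.] c [ 0.4349 -0.1736] size [0.0437 0.0175] ang 87.5
```

View pics/w11.png

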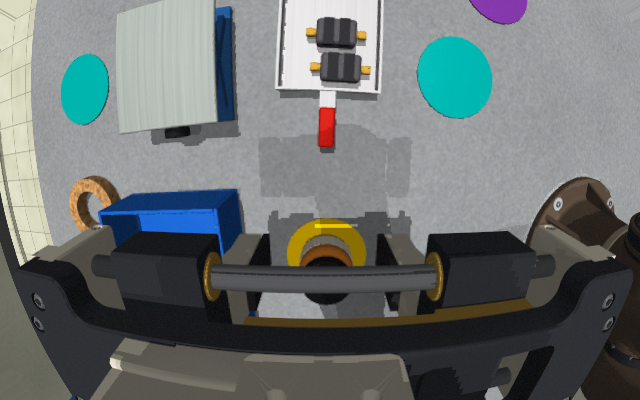

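View pics/t11.png

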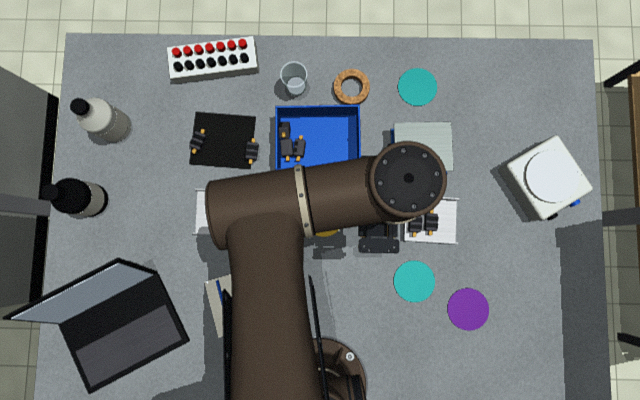

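A stray on the mat has been knocked, from top px (240,147) to (251,151); I'll re-measure it before picking it up. The right tray's handle is at (0.435, -0.173), axis at 87.5°.

```bash
python3 -c "
from h import *
plan(.4349,-.1730,.10,-92.5)"
```

```text
at [ 0.4411 -0.1128  0.226 ] [179.9  -0.  -90. ] j [ 11.  -1. -26.  -0. -65. -11.] t 22.07 F [-0.3  0.5 -0. ] w 60.0
spin total 2.5: 1 x 2.5
then total [ 6.04  0.36 12.6 ]  3 x [2.01 0.12 4.2 ]
```

servo_tool([
  [5, 2, 0, 2, 2.3],
  [5, 4, 0.3, 4, 0],
  [5, 0, 0, 4, 0],
  [5, 0, 0, 2.5, 0],
  [5, 0, 0, 0, 0],
  [5, 0, 0, 0, 0],
])

```text
time_s: 22.82
tcp_pos: [0.4378, -0.1724, 0.1028]
eef_rot: [-180.0, -0.0, -92.2]
contact_force: [0.7, -0.3, 0.6]
gripper_width: 0.0501
```

```bash
python3 -c "
from h import *
plan(.4349,-.1730,.015,-92.5)
st=r.get_state();cap('wrist','w12.png')
red('pics/w12.png',lambda u,v:wonz(u,v,.04,st))"
```

```text
at [ 0.4378 -0.1724  0.1028] [-180.    -0.   -92.2] j [  3.   8. -34.   0. -47.  -5.] t 22.82 F [ 0.7 -0.3  0.6] w 50.1
spin total 0.3: 1 x 0.3
then total [0.08 0.29 8.78]  2 x [0.04 0.14 4.39]
[325. 209.] c [ 0.4347 -0.1758] size [0.0462 0.0172] ang 87.3
```

View pics/w12.png

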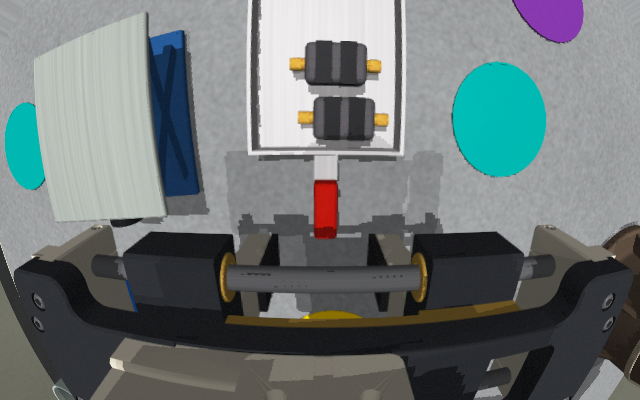

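servo_tool([
  [4, 0.1, 0.3, 4, 0.4],
  [4, 0.1, 0, 3.5, 0],
  [4, 0, 0, 1.2, 0],
  [4, 0, 0, 0, 0],
  [1, 0, 0, 0, 0],
  [1, 0, 0, 0, 0],
  [1, 0, 0, 0, 0],
  [1, 0, 0, 0, 0],
], squeeze=60)

```text
time_s: 23.88
tcp_pos: [0.4349, -0.1747, 0.0157]
eef_rot: [-179.9, -0.0, -92.7]
contact_force: [1.0, 1.9, 7.9]
gripper_width: 0.0178
```

servo_tool([
  [1, 0, 0, 0, 0],
  [1, 0, 0, -1, 0],
  [1, 0, 0, -2, 0],
  [1, 0, 0, -3.5, 0],
  [1, 0, 0, -3.5, 0],
  [1, 0, 0, -3.5, 0],
  [1, 0, 0, -3.5, 0],
  [1, 0, 0, -3.5, 0],
])

```text
time_s: 24.88
tcp_pos: [0.4327, -0.1746, 0.221]
eef_rot: [179.9, 0.0, -92.7]
contact_force: [1.1, 0.2, -3.3]
gripper_width: 0.0174
```

```bash
python3 -c "
from h import *
plan(.632,.105,.25,-90)"; python3 c2.py 8 200 110
```

```text
at [ 0.4327 -0.1746  0.221 ] [179.9   0.  -92.7] j [  2.   1. -25.  -0. -64.  -5.] t 24.88 F [ 1.1  0.2 -3.3] w 17.4
spin total -2.7: 1 x -2.7
then total [-27.96 -19.93  -2.9 ]  7 x [-3.99 -2.85 -0.41]
```

View pics/z8.png

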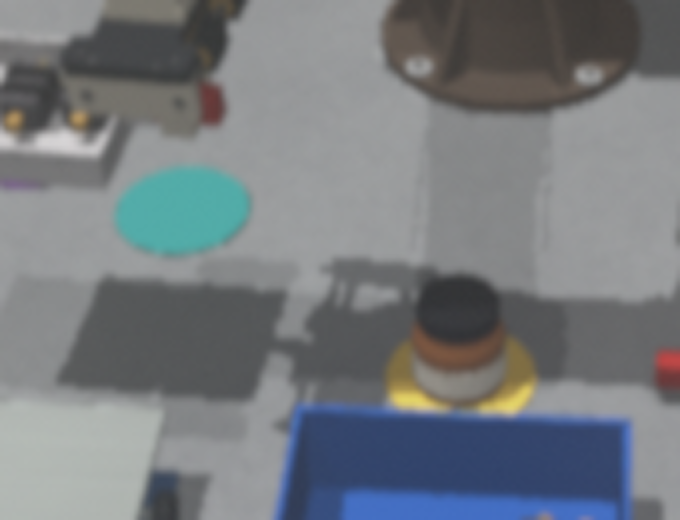

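Level and held. Carrying it to the bin.

servo_tool([
  [1, 0, 0, -2, -2.7],
  [1, -2, -1.5, -1, 0],
  [1, -3.5, -2.6, 0, 0],
  [1, -3.5, -2.6, 0, 0],
  [1, -3.5, -2.6, 0, 0],
  [1, -3.5, -2.6, 0, 0],
  [1, -3.5, -2.6, 0, 0],
  [1, -3.5, -2.6, 0, 0],
])

```text
time_s: 25.92
tcp_pos: [0.6047, 0.0563, 0.2494]
eef_rot: [179.9, 0.0, -90.0]
contact_force: [0.2, 0.3, -2.5]
gripper_width: 0.0175
```

servo_tool([
  [1, -3, -1.8, 0, 0],
  [1, -2, -1, 0, 0],
  [1, 0, 0, 0, 0],
  [1, 0, 0, 0, 0],
])

```text
time_s: 26.42
tcp_pos: [0.6322, 0.1047, 0.2498]
eef_rot: [180.0, -0.0, -90.0]
contact_force: [-0.5, 0.7, -1.9]
gripper_width: 0.0177
```

servo_tool([
  [1, 0, 0, 0, 0],
  [1, 0, 0, 0, 0],
], squeeze=22)

```text
time_s: 26.68
tcp_pos: [0.6327, 0.1046, 0.2503]
eef_rot: [-180.0, 0.0, -90.0]
contact_force: [-0.1, 0.4, -3.2]
gripper_width: 0.0177
```

```bash
python3 c.py 9
```

```text
(no output)
```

View pics/z9.png

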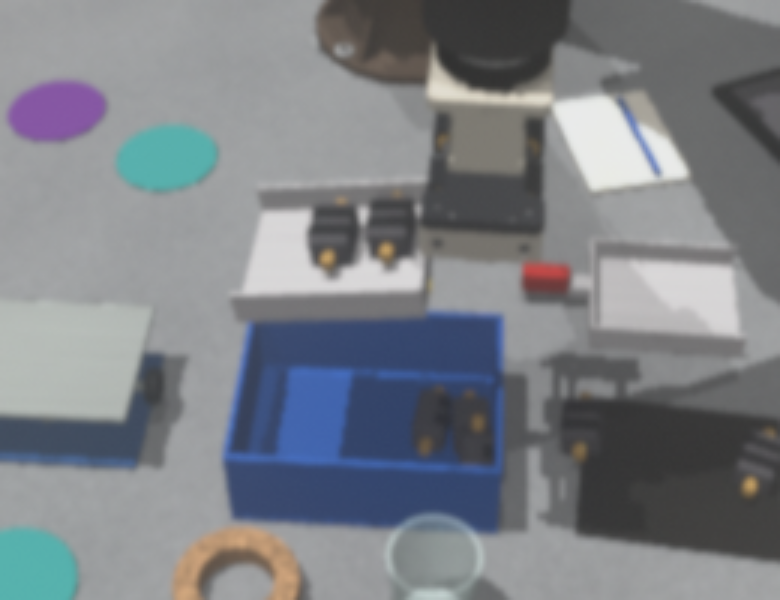

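servo_tool([
  [1, 0, 0, 0, 0],
  [1, 0, 0, 0, 0],
], squeeze=16)

```text
time_s: 26.98
tcp_pos: [0.6329, 0.1051, 0.2499]
eef_rot: [-180.0, 0.0, -90.0]
contact_force: [-0.3, -0.1, -3.7]
gripper_width: 0.0178
```

```bash
python3 c.py 10
```

```text
(no output)
```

View pics/z10.png

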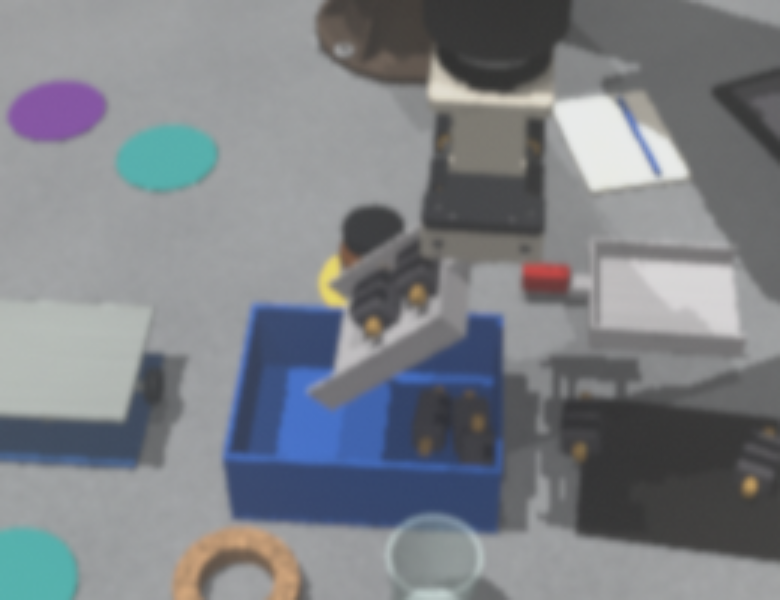

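servo_tool([
  [1, 0, 0, 0, 0],
], squeeze=19)

```text
time_s: 27.15
tcp_pos: [0.6329, 0.1053, 0.2499]
eef_rot: [180.0, 0.0, -90.0]
contact_force: [0.2, -0.4, -3.2]
gripper_width: 0.0178
```

servo_tool([
  [1, 0, 0, 0, 0],
  [1, 0, 0, 0, 0],
  [1, 0, 0, 0, 0],
  [1, 0, 0, 0, 0],
], squeeze=60)

```text
time_s: 27.65
tcp_pos: [0.6329, 0.1052, 0.25]
eef_rot: [-180.0, -0.0, -90.0]
contact_force: [-0.3, -0.1, -2.0]
gripper_width: 0.0175
```

```bash
python3 c.py 11
```

```text
(no output)
```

View pics/z11.png

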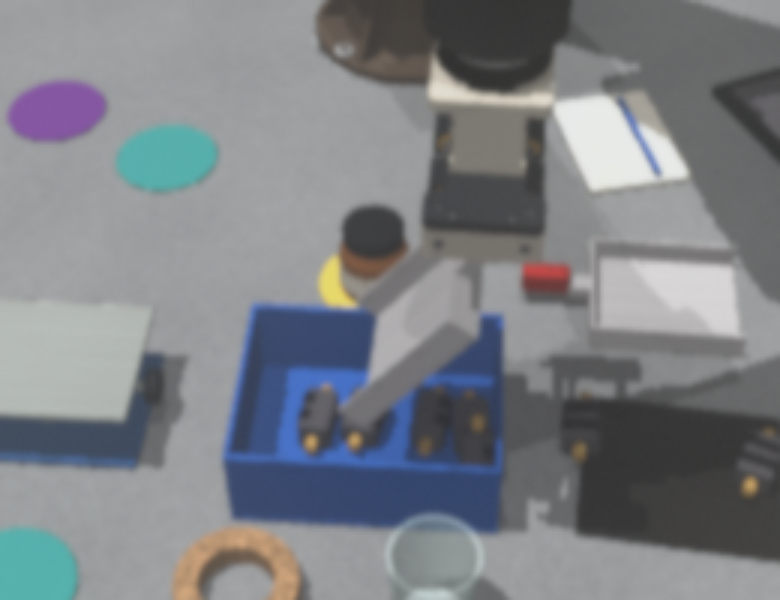

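Both are off the tray and in the bin. Returning the empty tray and laying it flat.

servo_tool([
  [1, 0, 0, -2, 0],
  [1, 1.5, 1, -2, 0],
  [1, 4, 2.5, 0, 0],
  [1, 4, 2.5, 0, 0],
  [1, 4, 2.5, 0, 0],
  [1, 4, 2.5, 0, 0],
  [1, 4, 2.5, 0, 0],
  [1, 4, 2.5, 0, 0],
])

```text
time_s: 28.7
tcp_pos: [0.4713, -0.1513, 0.2908]
eef_rot: [-179.9, -0.0, -90.0]
contact_force: [0.6, -0.5, -2.0]
gripper_width: 0.0177
```

servo_tool([
  [1, 4, 2.5, 2, 0],
  [1, 2, 1.4, 4, 0],
  [1, 0, 0, 4, 0],
  [1, 0, 0, 4, 0],
  [1, 0, 0, 0, 0],
])

```text
time_s: 29.32
tcp_pos: [0.4329, -0.21, 0.1491]
eef_rot: [179.9, 0.0, -90.0]
contact_force: [-0.3, -0.7, -1.1]
gripper_width: 0.018
```

servo_tool([
  [1, 0, 0, 1, 0],
  [1, 0, 0, 1, 0],
  [1, -0.5, 0, 1, 0],
  [1, -0.8, 0, 1.2, 0],
  [1, -0.8, 0, 1.2, 0],
  [1, -0.8, 0, 1.2, 0],
  [1, -0.8, 0, 1.2, 0],
  [1, -0.8, 0, 1.2, 0],
], squeeze=18)

```text
time_s: 30.32
tcp_pos: [0.4336, -0.1645, 0.059]
eef_rot: [180.0, -0.0, -90.0]
contact_force: [-0.3, -0.7, -1.0]
gripper_width: 0.018
```

```bash
python3 m.py 13; python3 -c "
import cv2
s=cv2.imread('pics/s13.png')[120:300,150:400];cv2.imwrite('pics/z12.png',cv2.resize(s,None,fx=3,fy=3))"
```

```text
t 30.325 [ 0.433611   -0.16454487  0.05898022] [ 1.79963864e+02 -2.20459605e-02 -8.99954050e+01]
```

View pics/z12.png

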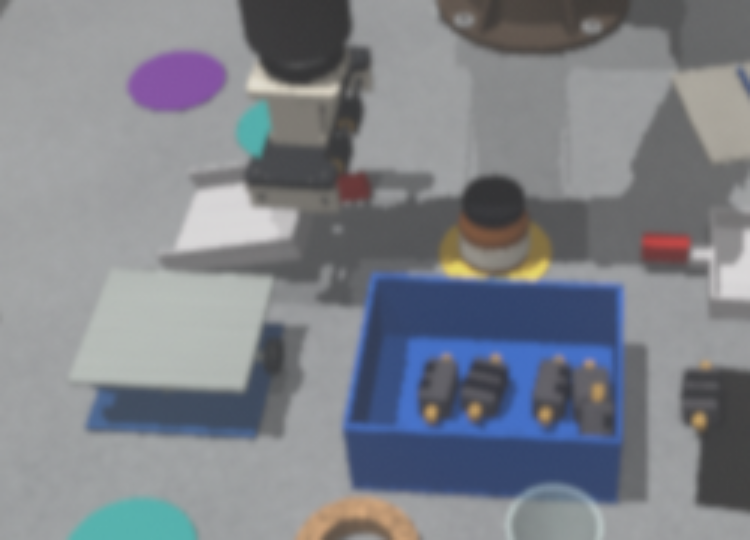

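servo_tool([
  [1, -0.3, 0, 1.2, 0],
  [1, -0.3, 0, 1.2, 0],
  [1, -0.2, 0, 1, 0],
  [1, 0, 0, 0.5, 0],
  [1, 0, 0, 0.3, 0],
  [1, 0, 0, 0, 0],
], squeeze=12)

```text
time_s: 31.22
tcp_pos: [0.4336, -0.1567, 0.018]
eef_rot: [180.0, 0.0, -90.0]
contact_force: [-2.4, 2.1, 3.9]
gripper_width: 0.0177
```

servo_tool([
  [3, 0, 0, 0, 0],
  [3, 0, 0, 0, 0],
  [5, 0, 0, -2, 0],
  [6, 0, 0, -4, 0],
  [6, 0, 0, -5, 0],
  [6, 0, 0, -5, 0],
  [6, 0, 0, -5, 0],
  [6, 0, 0, 0, 0],
])

```text
time_s: 32.22
tcp_pos: [0.4362, -0.1571, 0.232]
eef_rot: [-179.5, -0.0, -90.0]
contact_force: [0.9, 0.8, -0.9]
gripper_width: 0.06
```

```bash
python3 m.py 14; python3 -c "
from h import *
st=np.load('pics/st14.npy',allow_pickle=True).item()
red('pics/w14.png',lambda u,v:wonz(u,v,.04,st))"
```

```text
t 32.225 [ 0.43616341 -0.15707056  0.23200434] [-1.79536254e+02 -2.60615229e-02 -8.99843357e+01]
[327. 196.] c [ 0.4317 -0.1351] size [0.0167 0.044 ] ang 0.1
```

View pics/w14.png

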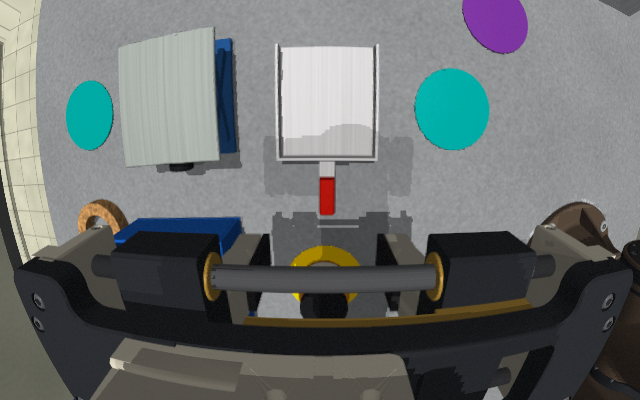

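View pics/t14.png

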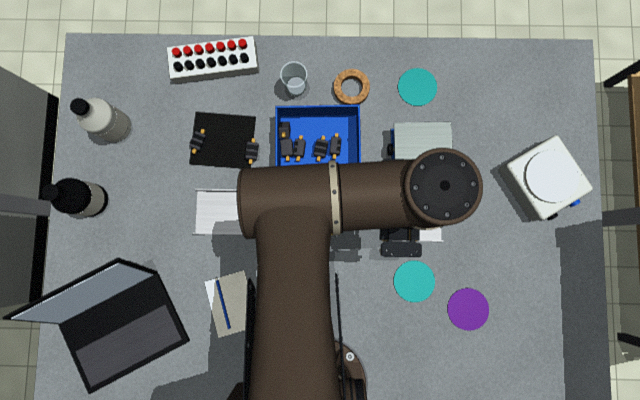

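Tray flat on the bench, and 5 heads in the bin. Now the strays on the mat at top px (196,140) and (252,151).

servo_tool([
  [8.76, -4, -2, -3, -10],
  [8.76, -4, -2, 0, -10],
  [8.76, -5, -2, 0, -10],
  [8.76, -5, -1, 0, -10],
  [8.76, -5, 0, 0, -10],
  [8.76, -4, 1, 0, -10],
  [8.76, -4, 2, 0, -10],
  [8.76, -3, 3, 0, -10],
])

```text
time_s: 33.38
tcp_pos: [0.2982, 0.0691, 0.2564]
eef_rot: [179.8, 0.1, -9.6]
contact_force: [-1.5, 1.2, 0.8]
gripper_width: 0.0877
```

```bash
python3 -c "
from h import *
plan(.60,.25,.26,0)"
```

```text
at [0.2982 0.0691 0.2564] [ 1.798e+02  1.000e-01 -9.600e+00] j [ 52. -20. -36.  -0. -74.  29.] t 33.38 F [-1.5  1.2  0.8] w 87.7
spin total -9.6: 1 x -9.6
then total [ 30.18 -18.09  -0.36]  8 x [ 3.77 -2.26 -0.05]
```

servo_tool([
  [8.76, 0, 0, 0, -9.6],
  [8.76, 4, -2.5, 0, 0],
  [8.76, 5, -3, 0, 0],
  [8.76, 5, -3, 0, 0],
  [8.76, 5, -3, 0, 0],
  [8.76, 5, -3, 0, 0],
  [8.76, 4, -2.5, 0, 0],
  [8.76, 2, -1, 0, 0],
])

```text
time_s: 34.38
tcp_pos: [0.6021, 0.2479, 0.2541]
eef_rot: [179.8, 0.2, -0.4]
contact_force: [-1.1, 0.3, -0.3]
gripper_width: 0.0877
```

servo_tool([
  [8.76, 0, 0, 0, 0],
  [8.76, 0, 0, 0, 0],
])

```text
time_s: 34.62
tcp_pos: [0.6003, 0.2467, 0.2563]
eef_rot: [179.9, 0.1, -0.4]
contact_force: [-0.1, -0.8, 0.6]
gripper_width: 0.0877
```

```bash
python3 m.py 15
```

```text
t 34.625 [0.60026682 0.24672745 0.25627232] [ 1.79905683e+02  1.30714660e-01 -4.15758059e-01]
```

View pics/w15.png

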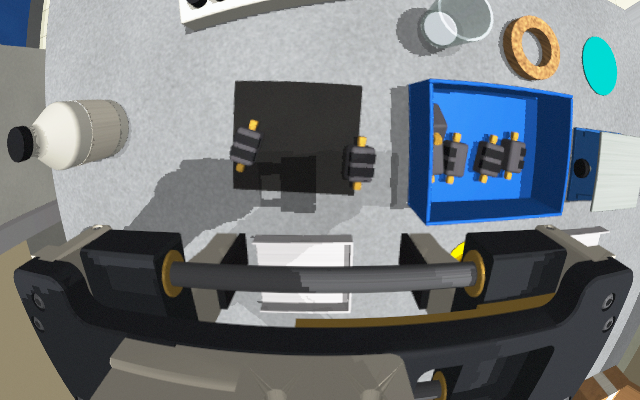

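```bash
python3 - <<'E'
from h import *
st=np.load('pics/st15.npy',allow_pickle=True).item()
im=cv2.imread('pics/w15.png'); hsv=cv2.cvtColor(im,cv2.COLOR_BGR2HSV); H,S,V=[hsv[...,i].astype(int) for i in range(3)]
m=(H>12)&(H<28)&(S>110)&(V>90)
for (x0,x1) in ((225,265),(340,385)):
    sub=np.zeros_like(m); sub[105:200,x0:x1]=m[105:200,x0:x1]
    n,l,s,c=cv2.connectedComponentsWithStats(sub.astype(np.uint8))
    P=[]
    for i in range(1,n):
        if s[i,4]>15:
            p=wonz(*c[i],.017,st); P.append(p); print(c[i].round(1),s[i,4],p.round(4))
    P=sorted(P,key=lambda p:-p[0]); a,b=P[0],P[-1]; d=a-b
    print('mid',((a+b)/2).round(4),'len',np.linalg.norm(d).round(4),'axis yaw',np.degrees(np.arctan2(d[1],d[0])).round(1))
cv2.imwrite('pics/q15.png',cv2.resize(im[100:205,215:395],None,fx=4.4,fy=4.4,interpolation=cv2.INTER_CUBIC))
E
```

```text
[252.8 124.4] 88 [0.6597 0.3357 0.017 ]
[239.4 167.3] 58 [0.6035 0.3568 0.017 ]
mid [0.6316 0.3463 0.017 ] len 0.0601 axis yaw -20.6
[361.3 141.3] 79 [0.6356 0.1956 0.017 ]
[356.6 185.5] 61 [0.5767 0.2009 0.017 ]
mid [0.6061 0.1982 0.017 ] len 0.0591 axis yaw -5.1
```

View pics/q15.png

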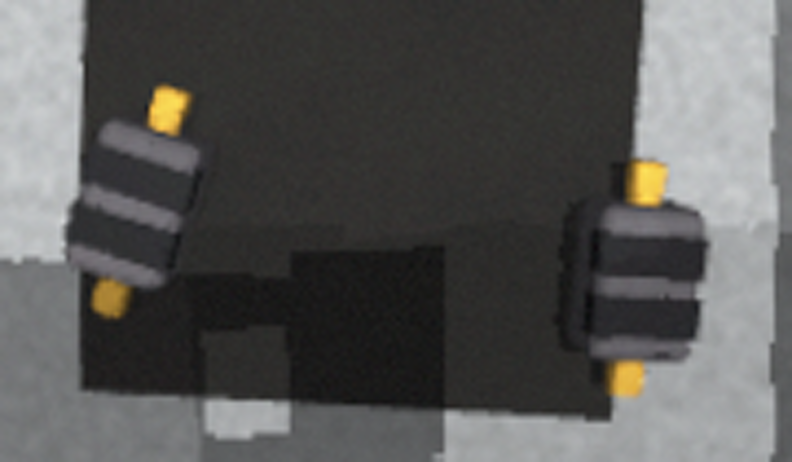

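B sits 7 cm from the bin wall, so for it I'll turn the jaws along the screw axis and grip the 70 mm screw ends, which keeps the gripper body off the rim. A first.

```bash
python3 -c "
from h import *
plan(.6316,.3463,.10,-20.6)"
```

```text
at [0.6004 0.2469 0.2581] [-180.    -0.    -0.4] j [ 40.  17.  -0.  -0. -73.  50.] t 34.77 F [ 0.7 -0.4 -0.1] w 87.6
spin total 20.2: 3 x 6.7
then total [ -0.58 -10.4   15.81]  4 x [-0.14 -2.6   3.95]
```

servo_tool([
  [6, 0, 0, 2, 10],
  [6, 0, 0, 2, 10.2],
  [6, -0.2, -5, 4, 0],
  [6, -0.2, -5, 4, 0],
  [6, -0.2, -0.4, 3.8, 0],
  [6, 0, 0, 0, 0],
  [6, 0, 0, 0, 0],
])

```text
time_s: 35.65
tcp_pos: [0.6318, 0.3443, 0.1041]
eef_rot: [-179.9, -0.1, -20.6]
contact_force: [-0.2, 0.1, 1.0]
gripper_width: 0.06
```

```bash
python3 -c "
from h import *
plan(.6316,.3463,.007,-20.6)
st=r.get_state();cap('wrist','w16.png'); print(wproj([[.6316,.3463,.031]],st))"
```

```text
at [0.6318 0.3443 0.1041] [-1.799e+02 -1.000e-01 -2.060e+01] j [ 44.  29.  -2.   0. -59.  25.] t 35.65 F [-0.2  0.1  1. ] w 60.0
spin total 0.0: 1 x 0.0
then total [-0.09 -0.18  9.71]  2 x [-0.05 -0.09  4.85]
[[319.11998316 209.07477837]]
```

View pics/w16.png

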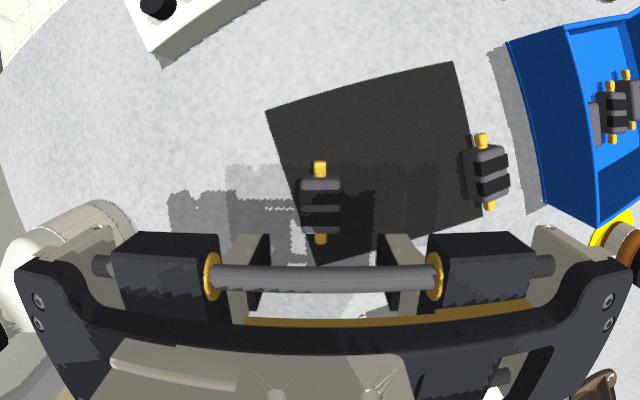

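servo_tool([
  [6, 0, -0.1, 4, 0],
  [6, 0, 0, 3.5, 0],
  [6, 0, 0, 1.7, 0],
  [6, 0, 0, 0.4, 0],
  [2.5, 0, 0, 0, 0],
  [2.5, 0, 0, 0, 0],
  [2.5, 0, 0, 0, 0],
  [2.5, 0, 0, 0, 0],
], squeeze=25)

```text
time_s: 36.7
tcp_pos: [0.6319, 0.3457, 0.0067]
eef_rot: [-179.9, -0.0, -20.6]
contact_force: [-0.5, -0.3, 3.4]
gripper_width: 0.0316
```

servo_tool([
  [2.5, 0, 0, -2, 0],
  [2.5, 0, 0, -4, 0],
  [2.5, 0, 0, -5, 0],
  [2.5, 0, 0, -5, 0],
  [2.5, 0, 0, 0, 0],
])

```text
time_s: 37.33
tcp_pos: [0.6339, 0.3468, 0.1732]
eef_rot: [-179.5, -0.3, -20.6]
contact_force: [1.1, 0.3, -1.5]
gripper_width: 0.0322
```

```bash
python3 -c "
from h import *
plan(.66,.03,.17,-10)
st=r.get_state();cap('wrist','w17.png')"
```

```text
at [0.6339 0.3468 0.1732] [-179.5   -0.3  -20.6] j [ 44.  26.   3.   0. -66.  25.] t 37.33 F [ 1.1  0.3 -1.5] w 32.2
spin total -10.6: 2 x -5.3
then total [ 8.07 30.75  0.32]  7 x [1.15 4.39 0.05]
```

View pics/w17.png

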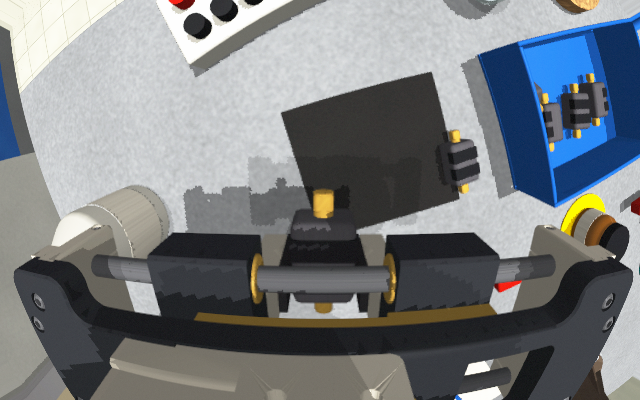

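servo_tool([
  [2.5, 0.5, 3, 0, -5.3],
  [2.5, 1, 4.5, 0, -5.3],
  [2.5, 1.2, 5, 0, 0],
  [2.5, 1.2, 5, 0, 0],
  [2.5, 1.2, 5, 0, 0],
  [2.5, 1.2, 5, 0, 0],
  [2.5, 1.2, 4, 0, 0],
  [2.5, 0, 1.5, 0, 0],
])

```text
time_s: 38.38
tcp_pos: [0.6375, 0.0054, 0.1652]
eef_rot: [180.0, 0.1, -10.1]
contact_force: [0.5, 0.4, -0.5]
gripper_width: 0.0318
```

```bash
python3 -c "
from h import *
plan(.662,-.005,.045,-10)
st=r.get_state();cap('wrist','w18.png')"
```

```text
at [0.6375 0.0054 0.1652] [ 1.80e+02  1.00e-01 -1.01e+01] j [ 18.  20.  -9.  -0. -61.  62.] t 38.38 F [ 0.5  0.4 -0.5] w 31.8
spin total -0.1: 1 x -0.1
then total [ 2.59  0.6  12.02]  3 x [0.86 0.2  4.01]
```

View pics/w18.png

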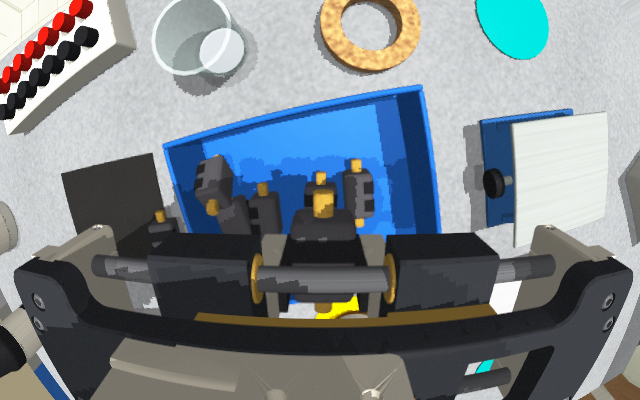

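servo_tool([
  [2.5, 2, 1.8, 0, 0],
  [2.5, 1.3, 1.8, 3, 0],
  [2.5, 0, 0, 4, 0],
  [2.5, 0, 0, 3, 0],
  [2.5, 0, 0, 0, 0],
  [4, 0, 0, 0, 0],
  [4.5, 0, 0, 0, 0],
  [4.5, 0, 0, -2, 0],
])

```text
time_s: 39.42
tcp_pos: [0.664, -0.0332, 0.0861]
eef_rot: [180.0, 0.1, -10.0]
contact_force: [0.6, 0.8, -0.1]
gripper_width: 0.0446
```

servo_tool([
  [4.5, 0, 0, -4, 0],
  [5, 0, 0, -5, 0],
  [8, 0, 0, -4, 0],
  [8, 0, 0, -4, 0],
  [8.76, 0, 0, 0, 0],
])

```text
time_s: 40.05
tcp_pos: [0.6664, -0.0332, 0.2619]
eef_rot: [-179.8, -0.5, -10.0]
contact_force: [0.1, 0.3, -0.1]
gripper_width: 0.0745
```

```bash
python3 -c "
from h import *
plan(.60,.16,.24,-85)
st=r.get_state();cap('wrist','w19.png')"
```

```text
at [ 0.6664 -0.0332  0.2619] [-179.8   -0.5  -10. ] j [ 14.  18.   2.   0. -73.  66.] t 40.05 F [ 0.1  0.3 -0.1] w 74.5
spin total 75.0: 8 x 9.4
then total [-19.83   4.93   2.19]  5 x [-3.97  0.99  0.44]
```

View pics/w19.png

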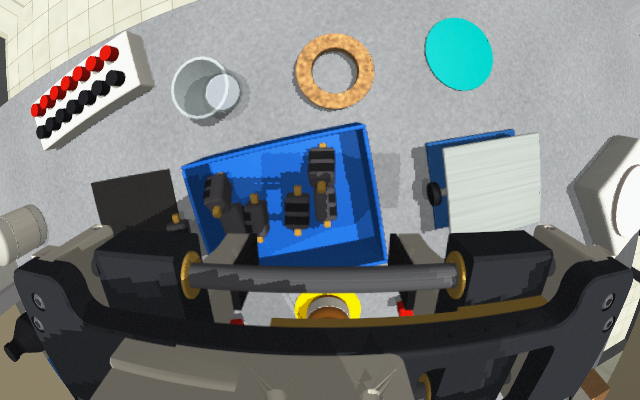

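servo_tool([
  [8.76, 0, 0, 0, 10.6],
  [8.76, 0, 0, 0, 10.6],
  [8.76, 0, 0, 0, 10.6],
  [8.76, 0, 0, 0, 10.6],
  [8.76, 0, 0, 0, 10.6],
  [8.76, 0, 0, 0, 10.6],
  [8.76, 0, 0, 0, 10.6],
  [8.76, 0, 0, 0, 10.6],
])

```text
time_s: 41.1
tcp_pos: [0.664, -0.0332, 0.2553]
eef_rot: [180.0, 0.0, -95.2]
contact_force: [-1.2, -0.1, -0.2]
gripper_width: 0.0877
```

```bash
python3 -c "
from h import *
plan(.606,.21,.22,-95.1)"
```

```text
at [ 0.664  -0.0332  0.2553] [180.    0.  -95.2] j [ 14.  19.   2.  -0. -73. -19.] t 41.1 F [-1.2 -0.1 -0.2] w 87.7
spin total -0.1: 1 x -0.1
then total [-23.71   7.94   3.53]  6 x [-3.95  1.32  0.59]
```

servo_tool([
  [8.76, -3, 1, 0, 0],
  [8.76, -5, 1.7, 0, 0],
  [8.76, -5, 1.7, 0, 0],
  [8.76, -5, 1.7, 1, 0],
  [8.76, -4, 1.3, 2, 0],
  [8.76, -1.7, 0.5, 0.5, 0],
  [8.76, 0, 0, 0, 0],
  [8.76, 0, 0, 0, 0],
])

```text
time_s: 42.1
tcp_pos: [0.606, 0.2088, 0.2213]
eef_rot: [-180.0, 0.0, -94.8]
contact_force: [-0.2, -0.7, -0.5]
gripper_width: 0.0874
```

```bash
cat > boss.py <<'E'
from h import *
import sys
def boss(k,box,z):
    st=r.get_state(); cap('wrist','w%s.png'%k); im=cv2.imread('pics/w%s.png'%k); hsv=cv2.cvtColor(im,cv2.COLOR_BGR2HSV); H,S,V=[hsv[...,i].astype(int) for i in range(3)]
    m=(H>12)&(H<28)&(S>110)&(V>90); x0,y0,x1,y1=box; sub=np.zeros_like(m); sub[y0:y1,x0:x1]=m[y0:y1,x0:x1]
    n,l,s,c=cv2.connectedComponentsWithStats(sub.astype(np.uint8)); P=[]
    for i in range(1,n):
        if s[i,4]>15: p=wonz(*c[i],z,st); P.append(p); print(c[i].round(1),s[i,4],p.round(4))
    P=sorted(P,key=lambda p:-p[0]); a,b=P[0],P[-1]; d=a-b
    print('mid',((a+b)/2).round(4),'len',np.linalg.norm(d).round(4),'axis yaw',np.degrees(np.arctan2(d[1],d[0])).round(1))
boss(sys.argv[1],[int(q) for q in sys.argv[2].split(',')],float(sys.argv[3]))
E
python3 boss.py 20 200,60,450,228 .016; python3 -c "
from h import *
plan(.606,.198,.11,-95.1)"
```

```text
[276.3  61. ] 25 [0.6474 0.067  0.016 ]
[327.7  61. ] 29 [0.5881 0.0733 0.016 ]
[329.3  82.9] 78 [0.5885 0.0996 0.016 ]
[276.1  92.9] 129 [0.651  0.1052 0.016 ]
[295.4 167.5] 78 [0.637 0.196 0.016]
[344.8 167.5] 84 [0.5782 0.2011 0.016 ]
mid [0.6146 0.1532 0.016 ] len 0.1204 axis yaw -52.8
at [0.6061 0.2085 0.2214] [-180.     0.   -94.9] j [ 36.  18.  -4.   0. -68. -41.] t 42.15 F [-0.1  0.6 -0.4] w 87.7
spin total 0.2: 1 x 0.2
then total [ 1.05 -0.09 11.14]  3 x [ 0.35 -0.03  3.71]
```

View pics/w20.png

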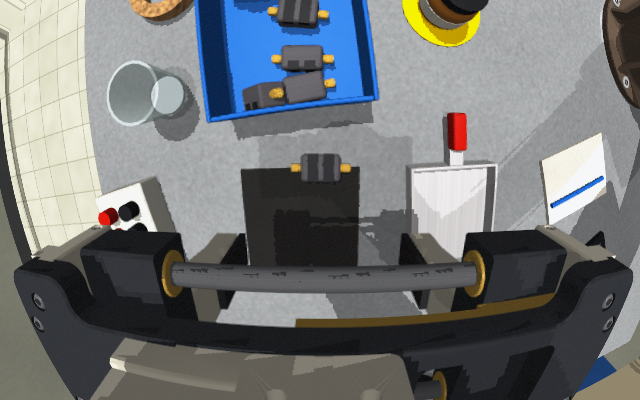

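servo_tool([
  [8.76, 1.0, -0.2, 3, 0.2],
  [8.76, 0, 0, 5, 0],
  [8.76, 0, 0, 5, 0],
  [8.76, 0, 0, 3.5, 0],
  [8.76, 0, 0, 2.5, 0],
  [8.76, 0, 0, 1.9, 0],
  [8.76, 0, 0, 0.6, 0],
  [8.76, 0, 0, 0, 0],
])

```text
time_s: 43.15
tcp_pos: [0.6072, 0.1988, 0.0062]
eef_rot: [-180.0, -0.0, -95.0]
contact_force: [-0.2, 0.3, 0.7]
gripper_width: 0.0879
```

```bash
python3 -c "
from h import *
plan(.6076,.1985,.006,-95.1)
st=r.get_state();cap('wrist','w21.png')"
```

```text
at [0.6072 0.1988 0.0062] [-180.   -0.  -95.] j [ 36.  29. -18.   0. -43. -41.] t 43.15 F [-0.2  0.3  0.7] w 87.9
spin total 0.1: 1 x 0.1
then total [ 0.02 -0.04  0.02]  1 x [ 0.02 -0.04  0.02]
```

View pics/w21.png

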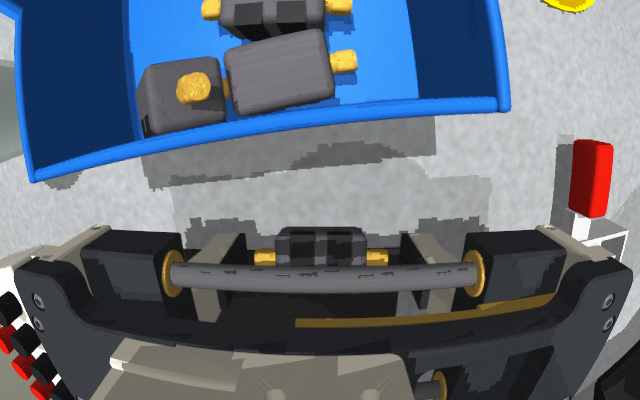

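Jaws straddle the screw. Closing.

servo_tool([
  [6, 0, 0, 0, 0],
  [6, 0, 0, 0, 0],
  [6, 0, 0, 0, 0],
  [6, 0, 0, 0, 0],
  [6, 0, 0, 0, 0],
], squeeze=30)

```text
time_s: 43.82
tcp_pos: [0.6071, 0.1996, 0.0065]
eef_rot: [-180.0, 0.0, -95.0]
contact_force: [-1.5, -0.5, 5.6]
gripper_width: 0.0695
```

servo_tool([
  [6, 0, 0, -1.5, 0],
  [6, 0, 0, -3, 0],
  [6, 0, 0, -4, 0],
  [6, 0, 0, -5, 0],
  [6, 0, 0, -3, 0],
  [6, 0, 0, 0, 0],
])

```text
time_s: 44.58
tcp_pos: [0.608, 0.2, 0.1747]
eef_rot: [-179.7, 0.2, -95.0]
contact_force: [0.2, -0.3, -0.3]
gripper_width: 0.0694
```

```bash
python3 -c "
from h import *
plan(.63,.0,.17,-95.1)
st=r.get_state();cap('wrist','w22.png')"
```

```text
at [0.608  0.2    0.1747] [-179.7    0.2  -95. ] j [ 36.  19.  -8.   0. -62. -41.] t 44.58 F [ 0.2 -0.3 -0.3] w 69.4
spin total 0.1: 1 x 0.1
then total [19.73 -3.97  0.47]  5 x [ 3.95 -0.79  0.09]
```

View pics/w22.png

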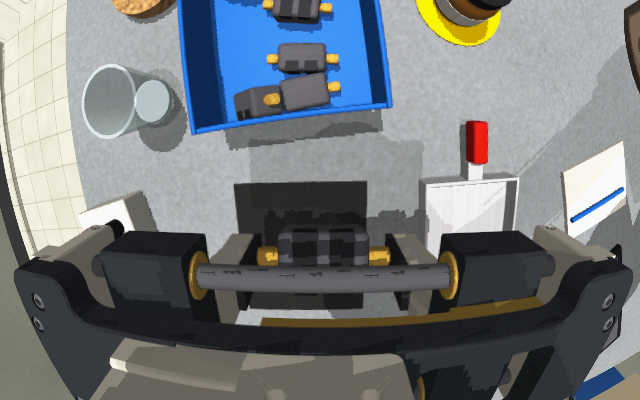

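servo_tool([
  [6, 3, -0.5, 0, 0],
  [6, 5, -0.8, 0, 0],
  [6, 5, -0.8, 0, 0],
  [6, 5, -0.8, 0, 0],
  [6, 5, -0.8, 0, 0],
  [6, 2.5, -0.8, 0, 0],
  [6, 0, 0, 0, 0],
])

```text
time_s: 45.5
tcp_pos: [0.6285, -0.0606, 0.1695]
eef_rot: [179.9, -0.0, -95.2]
contact_force: [0.4, 0.7, -1.1]
gripper_width: 0.0696
```

```bash
python3 m.py 23; python3 -c "
from h import *
plan(.635,-.06,.07,-90)
t=cv2.imread('pics/s23.png')[190:300,250:380]; cv2.imwrite('pics/q.png',cv2.resize(t,None,fx=5,fy=5))"
```

```text
t 45.5 [ 0.62848762 -0.06062538  0.16946097] [ 1.79854390e+02 -3.14842647e-02 -9.51749041e+01]
at [ 0.6288 -0.0582  0.1701] [179.9  -0.  -95. ] j [ 12.  19. -10.  -0. -62. -17.] t 45.65 F [ 0.3  0.4 -0.6] w 69.5
spin total -5.0: 1 x -5.0
then total [ 0.18 -0.62 10.01]  3 x [ 0.06 -0.21  3.34]
```

View pics/q.png

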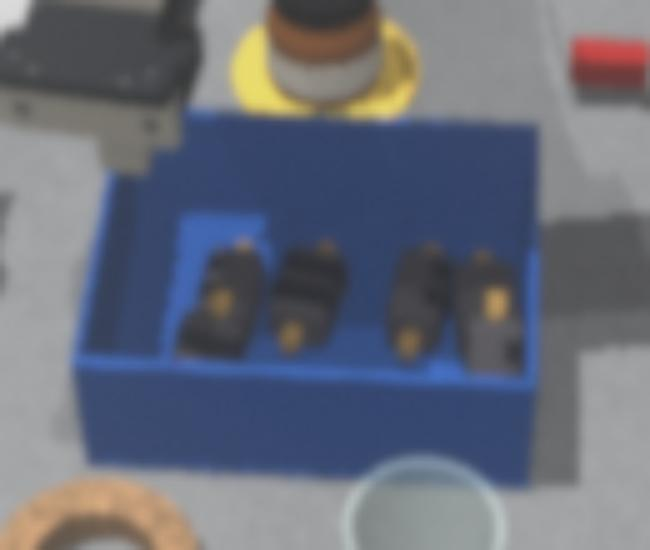

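View pics/w23.png

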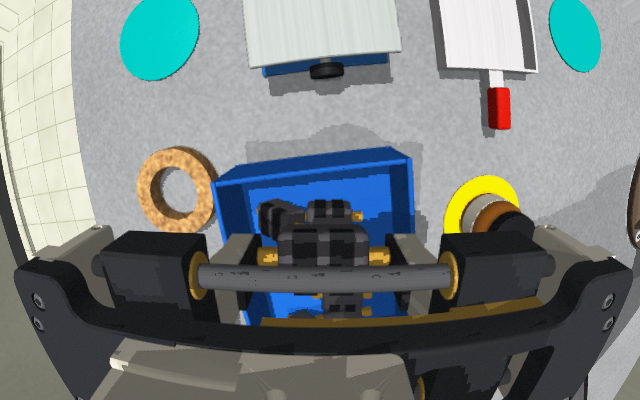

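servo_tool([
  [6, -2, -0.5, 0, 0],
  [6, -4, -0.5, 0, 0],
  [6, -3.4, -0.2, 2, 0],
  [6, 0, 0, 4, 0],
  [6, 0, 0, 4, 0],
  [6, 0, 0, 2, 0],
  [6, 0, 0, 0, 0],
])

```text
time_s: 46.52
tcp_pos: [0.6483, 0.0354, 0.049]
eef_rot: [179.8, -0.1, -94.9]
contact_force: [-0.9, -0.0, -0.5]
gripper_width: 0.0688
```

```bash
python3 m.py 24; python3 -c "
from h import *
plan(.632,.035,.042,-95)
t=cv2.imread('pics/s24.png')[190:300,250:380]; cv2.imwrite('pics/q.png',cv2.resize(t,None,fx=5,fy=5))"
```

```text
t 46.525 [0.64826959 0.03537311 0.04897134] [ 1.79803783e+02 -7.58635656e-02 -9.49122730e+01]
at [0.6504 0.035  0.0521] [-179.9    0.   -94.9] j [ 20.  27. -14.   0. -49. -25.] t 46.67 F [-0.2  1.1  0.6] w 69.2
spin total 0.1: 1 x 0.1
then total [0.17 1.83 1.01]  1 x [0.17 1.83 1.01]
```

View pics/q.png

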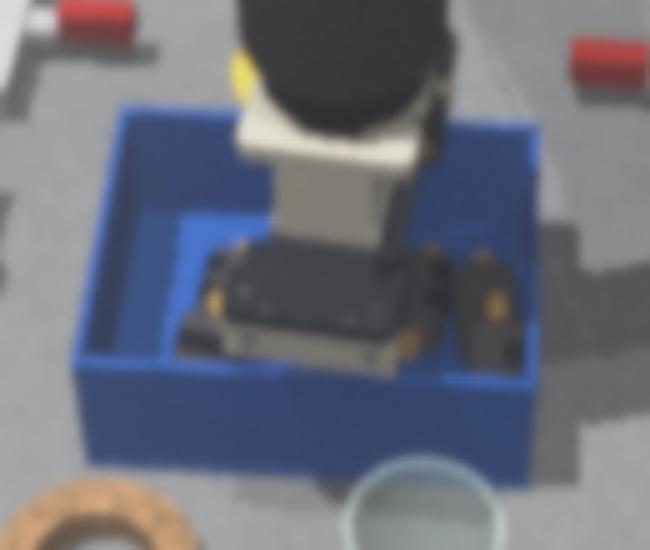

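View pics/w24.png

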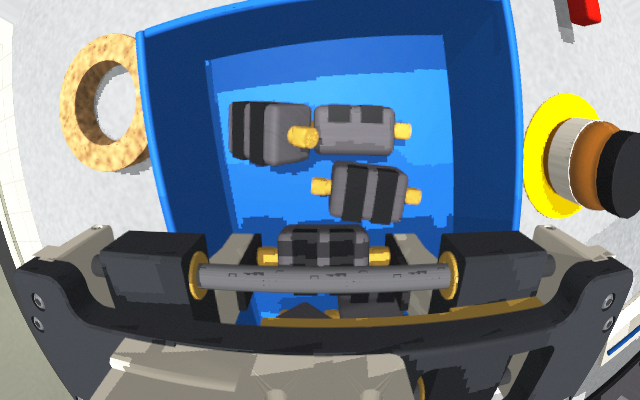

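servo_tool([
  [6, 0, 1, 0, 0],
  [6, 0, 0.8, 0.4, 0],
  [6, 0, 0, 0.3, 0],
  [6, 0, 0, 0, 0],
  [7.6, 0, 0, 0, 0],
  [8, 0, 0, 0, 0],
  [8, 0, 0, 0, 0],
  [8, 0, 0, -2, 0],
])

```text
time_s: 47.68
tcp_pos: [0.6304, 0.0352, 0.0625]
eef_rot: [179.8, -0.1, -95.0]
contact_force: [0.2, 0.2, -0.1]
gripper_width: 0.0799
```

servo_tool([
  [8, 0, 0, -4, 0],
  [8, 0, 0, -5, 0],
  [8, 0, 0, -5, 0],
  [6, 0, 0, -4, 0],
  [6, 4, 0, -2, 0],
  [6, 4, 0, 0, 0],
  [6, 4, 0, 0, 0],
  [6, 0, 0, 0, 0],
])

```text
time_s: 48.68
tcp_pos: [0.6206, -0.0864, 0.264]
eef_rot: [-180.0, -0.0, -95.2]
contact_force: [-1.0, 0.3, 0.1]
gripper_width: 0.0601
```

```bash
python3 m.py 25; python3 -c "
from h import *
t=cv2.imread('pics/s25.png')[190:300,250:380]; cv2.imwrite('pics/q.png',cv2.resize(t,None,fx=4,fy=4))"
```

```text
t 48.675 [ 0.62059257 -0.0863874   0.26401152] [-1.79997894e+02 -8.28128286e-03 -9.51721734e+01]
```

View pics/q.png

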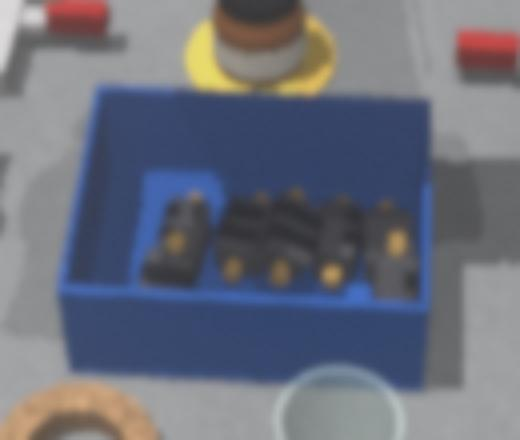

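View pics/w25.png

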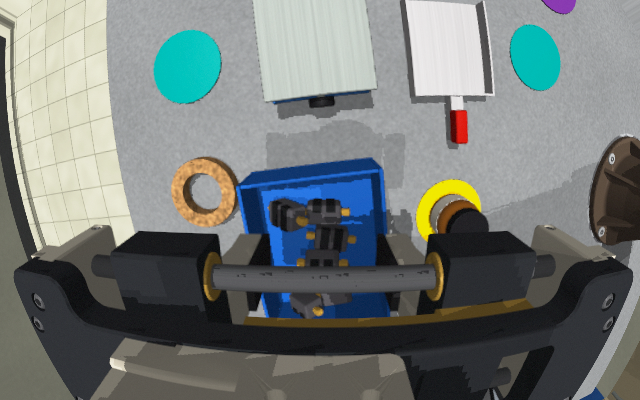

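View pics/t25.png

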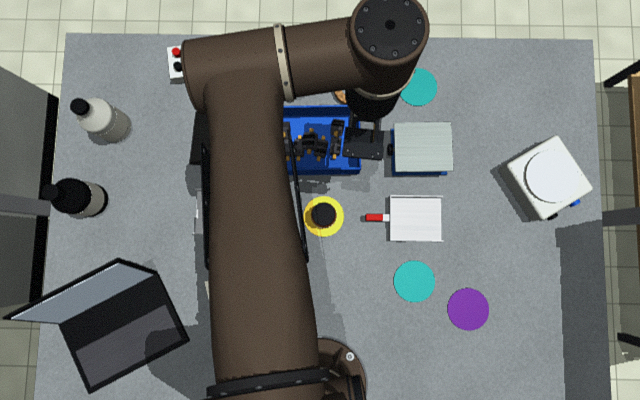

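Seven heads are in the bin, none on the mat or bench. Now a precise look at the jack plate before stacking.

servo_tool([
  [6, 3, 0.5, 0, -5.2],
  [6, 4, 0.5, -2, 0],
  [6, 1.5, 0, -2, 0],
  [6, 0, 0, 0, 0],
  [6, 0, 0, 0, 0],
  [6, 0, 0, 0, 0],
])

```text
time_s: 49.58
tcp_pos: [0.6085, -0.1674, 0.3029]
eef_rot: [179.9, 0.0, -89.7]
contact_force: [-0.4, -0.4, 0.2]
gripper_width: 0.0603
```

```bash
python3 m.py 26; python3 -c "
from h import *
t=cv2.imread('pics/w26.png')[0:235,120:560]; cv2.imwrite('pics/q.png',cv2.resize(t,None,fx=1.8,fy=1.8))"
```

```text
t 49.575 [ 0.60851807 -0.16742239  0.30292587] [ 1.79919861e+02  1.47669578e-02 -8.97374346e+01]
```

View pics/q.png

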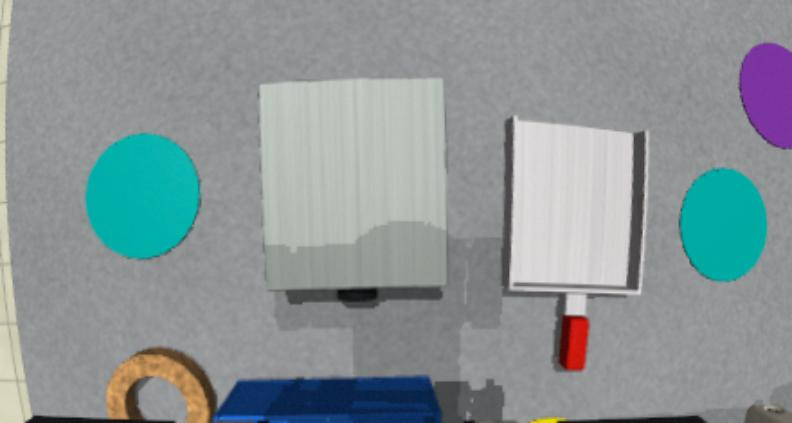

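```bash
cat > fit.py <<'E'
from h import *
import sys
def jack(k,cam='w'):
    im=cv2.imread('pics/%s%s.png'%(cam,k)).astype(int); B,G,R=im[...,0],im[...,1],im[...,2]
    m=((G-R)>=6)&((G-B)>=3)&(G-R<40)&(G>90)
    m=cv2.morphologyEx(m.astype(np.uint8)*255,cv2.MORPH_OPEN,np.ones((3,3))); m=cv2.morphologyEx(m,cv2.MORPH_CLOSE,np.ones((7,7)))
    cs,_=cv2.findContours(m,cv2.RETR_EXTERNAL,cv2.CHAIN_APPROX_NONE); c=max(cs,key=cv2.contourArea)
    st=np.load('pics/st%s.npy'%k,allow_pickle=True).item()
    fn=(lambda u,v:wonz(u,v,.07,st)) if cam=='w' else (lambda u,v:onz('top',u,v,.07))
    W=np.array([fn(*q)[:2] for q in c[:,0].astype(float)],np.float32)
    w=cv2.minAreaRect(W); print(cam,'jack c',np.round(w[0],4),'size',np.round(w[1],4),'ang',round(w[2],2),c[:,0].min(0),c[:,0].max(0))
if __name__=='__main__':
    jack(sys.argv[1]); jack(sys.argv[1],'t')
E
python3 fit.py 26; python3 -c "
from h import *
st=np.load('pics/st26.npy',allow_pickle=True).item()
for nm,z,L in (('jack',.07,[(260,85),(443,79),(445,287),(267,290)]),('tray',.028,[(513,117),(648,131),(640,293),(510,291)])):
  P=np.array([wonz(120+x/1.8,y/1.8,z,st) for x,y in L]); print(nm,P.round(4).tolist(),P.mean(0),[round(float(np.linalg.norm(P[i]-P[i-1])),4) for i in range(4)])
red('pics/w26.png',lambda u,v:wonz(u,v,.04,st))
print(cv2.imread('pics/w26.png')[100:103,300])"
```

```text
w jack c [ 0.616  -0.2576] size [0.1286 0.1477] ang 1.82 [264  43] [367 159]
t jack c [ 0.6168 -0.2557] size [0.1267 0.1468] ang 0.98 [395 122] [452 170]
jack [[0.6812, -0.3283, 0.07], [0.5538, -0.3323, 0.07], [0.5502, -0.1833, 0.07], [0.6776, -0.1807, 0.07]] [ 0.61569611 -0.256155    0.07      ] [0.1476, 0.1275, 0.1491, 0.1275]
tray [[0.4923, -0.3145, 0.028], [0.3721, -0.316, 0.028], [0.3718, -0.177, 0.028], [0.4906, -0.1747, 0.028]] [ 0.4316976  -0.24556057  0.028     ] [0.1398, 0.1203, 0.139, 0.1188]
[438. 189.] c [ 0.4366 -0.1356] size [0.0238 0.0457] ang 0.4
[[185 191 185]
 [185 192 184]
 [183 190 184]]
```

```bash
python3 -c "
from h import *
plan(.432,-.135,.11,-90)"
```

```text
at [ 0.6086 -0.1679  0.3034] [180.    0.  -89.8] j [  2.  14.   2.  -0. -78.  -2.] t 49.73 F [-0.1  0.3 -0.1] w 59.9
spin total 0.2: 1 x 0.2
then total [-3.29 17.66 19.34]  6 x [-0.55  2.94  3.22]
```

servo_tool([
  [6, -0.5, 3, 0, 0.3],
  [6, -0.5, 5, 1, 0],
  [6, -1, 5, 4, 0],
  [6, -0.7, 3, 5, 0],
  [6, -0.5, 1.6, 5, 0],
  [6, 0, 0, 4, 0],
  [6, 0, 0, 0, 0],
  [6, 0, 0, 0, 0],
])

```text
time_s: 50.72
tcp_pos: [0.4357, -0.1367, 0.1166]
eef_rot: [-179.9, -0.0, -90.1]
contact_force: [-0.5, 1.0, 0.1]
gripper_width: 0.0602
```

```bash
python3 -c "
from h import *
plan(.432,-.135,.015,-90)
st=r.get_state();cap('wrist','w27.png')
red('pics/w27.png',lambda u,v:wonz(u,v,.04,st))"
```

```text
at [ 0.4357 -0.1367  0.1166] [-179.9   -0.   -90.1] j [  7.   6. -35.   0. -49.  -8.] t 50.73 F [-0.5  1.   0.1] w 60.2
spin total -0.1: 1 x -0.1
then total [-0.17  0.37 10.16]  3 x [-0.06  0.12  3.39]
[326. 209.] c [ 0.4323 -0.1357] size [0.0457 0.0174] ang 89.5
```

View pics/w27.png

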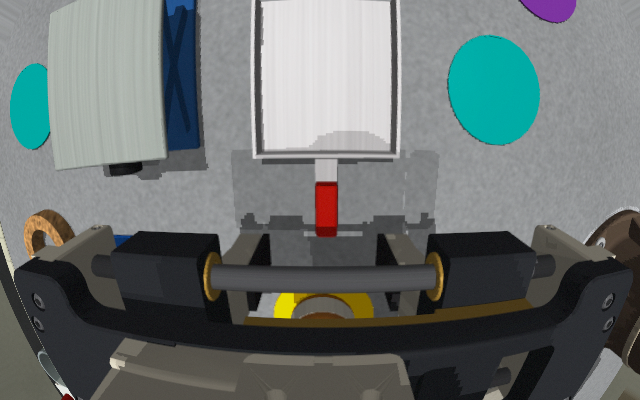

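Handle at (0.432, -0.136), aligned with the tool. Descending and gripping hard.

servo_tool([
  [4.5, -0.1, 0.3, 4, 0],
  [4, 0, 0, 4, 0],
  [4, 0, 0, 2.1, 0],
  [4, 0, 0, 0, 0],
  [1, 0, 0, 0, 0],
  [1, 0, 0, 0, 0],
  [1, 0, 0, 0, 0],
  [1, 0, 0, 0, 0],
], squeeze=60)

```text
time_s: 51.78
tcp_pos: [0.4325, -0.1355, 0.0152]
eef_rot: [-179.9, 0.0, -90.1]
contact_force: [-0.6, 2.0, 7.3]
gripper_width: 0.0175
```

servo_tool([
  [1, 0, 0, 0, 0],
  [1, 0, 0, -1, 0],
  [1, 0, 0, -2, 0],
  [1, 0, 0, -4, 0],
  [1, 0, 0, -4, 0],
  [1, 0, 0, -3, 0],
  [1, 0, 0, 0, 0],
])

```text
time_s: 52.65
tcp_pos: [0.4326, -0.1356, 0.1568]
eef_rot: [-179.7, 0.0, -90.1]
contact_force: [-0.2, -0.5, -3.0]
gripper_width: 0.0177
```

```bash
python3 -c "
from h import *
plan(.6158+.003,-.2567+.112,.15,-88.5)
st=r.get_state();cap('wrist','w28.png')"
```

```text
at [ 0.4326 -0.1356  0.1568] [-179.7    0.   -90.1] j [  8.   3. -32.   0. -55.  -8.] t 52.65 F [-0.2 -0.5 -3. ] w 17.7
spin total -1.6: 1 x -1.6
then total [  1.4  -18.59   0.68]  4 x [ 0.35 -4.65  0.17]
```

View pics/w28.png

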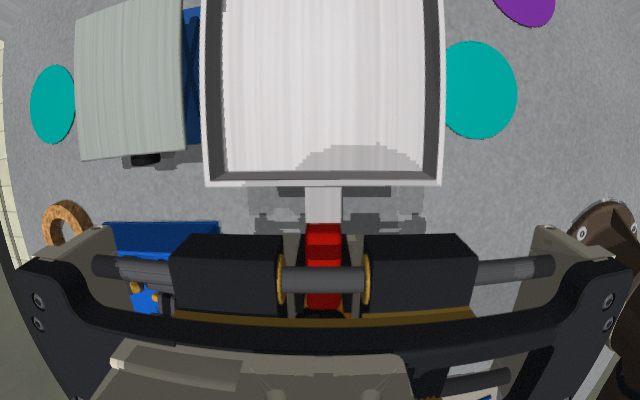

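```bash
cat >> h.py <<'E'
def toolpt(u,v,h,st):
    p=wonz(u,v,st['tcp_pos'][2]+h,st)-st['tcp_pos']; y=np.radians(st['eef_rot'][2]); c,s=np.cos(y),np.sin(y)
    return np.round([(c*p[0]+s*p[1])*1000,(s*p[0]-c*p[1])*1000],1)
E
python3 -c "
from h import *
st=r.get_state()
for q in [(207,187),(443,184),(325,185),(202,60),(446,60),(205,130),(444.5,130)]: print(q,toolpt(*q,.0128,st))
im=cv2.imread('pics/w28.png')[150:200,190:460]; cv2.imwrite('pics/q.png',cv2.resize(im,None,fx=2.9,fy=2.9,interpolation=cv2.INTER_CUBIC))"
```

```text
(207, 187) [ 40.2 -57.9]
(443, 184) [41.9 62.4]
(325, 185) [41.   2.2]
(202, 60) [104.4 -57.6]
(446, 60) [104.4  61.2]
(205, 130) [ 69.2 -56.8]
(444.5, 130) [69.3 61.2]
```

View pics/q.png

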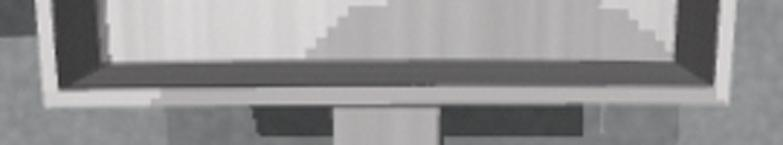

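servo_tool([
  [1, 0.2, -2, 0, -1.6],
  [1, 0.3, -4, 0, 0],
  [1, 0.3, -4, 0, 0],
  [1, 0.3, -4, 0, 0],
  [1, 0.2, -3, 0, 0],
  [1, 0.1, -1.1, 0, 0],
  [1, 0, 0, 1.5, 0],
  [1, 0, 0, 1, 0],
])

```text
time_s: 53.7
tcp_pos: [0.6107, -0.1453, 0.1272]
eef_rot: [179.8, 0.0, -88.5]
contact_force: [-0.3, 0.1, -2.2]
gripper_width: 0.0172
```

servo_tool([
  [1, 0, 0, 0, 0],
  [1, 0, 0, 0, 0],
])

```text
time_s: 53.95
tcp_pos: [0.6125, -0.1455, 0.1297]
eef_rot: [-180.0, -0.0, -88.5]
contact_force: [1.5, -0.6, -1.5]
gripper_width: 0.0175
```

```bash
python3 m.py 29; python3 -c "
from h import *
plan(.6136,-.1455,.10,-88.5)
im=cv2.imread('pics/w29.png')[0:240,120:520]; cv2.imwrite('pics/q.png',cv2.resize(im,None,fx=2,fy=2,interpolation=cv2.INTER_CUBIC))"
```

```text
t 53.95 [ 0.61251569 -0.14552216  0.12966615] [-1.79979473e+02 -8.45832361e-03 -8.84936246e+01]
at [ 0.613  -0.1454  0.13  ] [-179.9   -0.   -88.5] j [  4.  21. -13.   0. -57.  -3.] t 54.1 F [ 0.  -0.5 -1.8] w 17.8
spin total 0.0: 1 x 0.0
then total [ 0.01 -0.06  3.  ]  1 x [ 0.01 -0.06  3.  ]
```

View pics/q.png

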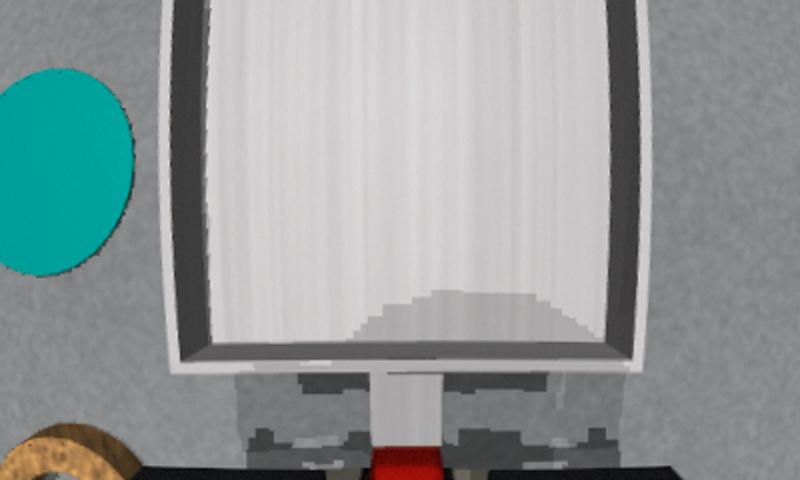

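View pics/s29.png

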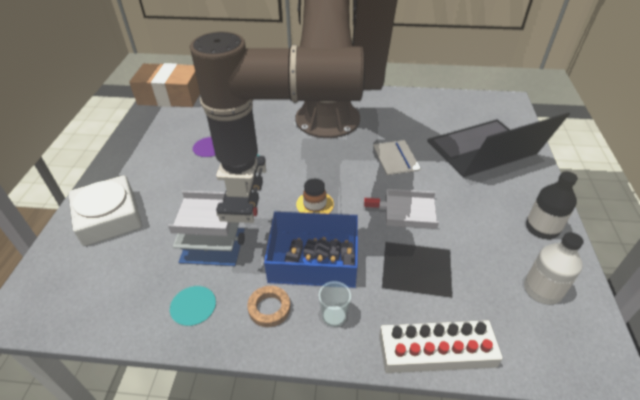

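```bash
python3 -c "
from h import *
st=np.load('pics/st29.npy',allow_pickle=True).item()
for q in [(205,186.5),(441.5,186.5),(201,65),(446,65)]: print(q,toolpt(*q,.0128,st), wonz(*q,st['tcp_pos'][2]+.0128,st).round(4))"
```

```text
(205, 186.5) [ 40.5 -59. ] [ 0.6725 -0.1844  0.1425]
(441.5, 186.5) [40.5 61.8] [ 0.5518 -0.1876  0.1425]
(201, 65) [101.8 -58.2] [ 0.6733 -0.2458  0.1425]
(446, 65) [101.9  61.3] [ 0.554  -0.249   0.1425]
```

servo_tool([
  [1, 0, -0.2, 1, 0],
  [1, 0, 0, 1.5, 0],
  [1, 0, 0, 1, 0],
  [1, 0, 0, 0.5, 0],
  [1, 0, 0, 0.2, 0],
  [1, 0, 0, 0, 0],
  [1, 0, 0, 0, 0],
])

```text
time_s: 54.98
tcp_pos: [0.615, -0.1455, 0.0877]
eef_rot: [-180.0, -0.0, -88.5]
contact_force: [0.4, 0.6, -1.7]
gripper_width: 0.0172
```

servo_tool([
  [1, 0, 0, 0.1, 0],
  [1, 0, 0, 0.1, 0],
  [1, 0, 0, 0, 0],
  [1, 0, 0, 0, 0],
])

```text
time_s: 55.48
tcp_pos: [0.6149, -0.1454, 0.0855]
eef_rot: [-180.0, -0.0, -88.5]
contact_force: [-0.2, 0.2, -0.7]
gripper_width: 0.0178
```

servo_tool([
  [1, 0, 0, 0.05, 0],
  [1, 0, 0, 0, 0],
  [1, 0, 0, 0, 0],
], squeeze=10)

```text
time_s: 55.85
tcp_pos: [0.6149, -0.1454, 0.0853]
eef_rot: [-180.0, -0.0, -88.5]
contact_force: [-1.5, 2.4, 6.0]
gripper_width: 0.0182
```

servo_tool([
  [2.2, 0, 0, 0, 0],
  [3, 0, 0, 0, 0],
  [3, 0, 0, 0, 0],
])

```text
time_s: 56.22
tcp_pos: [0.6147, -0.1455, 0.0845]
eef_rot: [180.0, -0.0, -88.5]
contact_force: [-0.8, -0.4, 0.5]
gripper_width: 0.0296
```

servo_tool([
  [4, 0, 0, -2, 0],
  [5, 0, 0, -4, 0],
  [6, 0, 0, -5, 0],
  [6, -1, 0, -5, 0],
  [6, -1, 0, -4, 0],
  [6, 0, 0, 0, 0],
  [6, 0, 0, 0, 0],
])

```text
time_s: 57.1
tcp_pos: [0.6139, -0.1253, 0.2843]
eef_rot: [180.0, 0.0, -88.5]
contact_force: [0.0, 0.0, -0.6]
gripper_width: 0.0599
```

```bash
python3 m.py 30; python3 -c "
from h import *
im=cv2.imread('pics/w30.png')[0:240,160:520]; cv2.imwrite('pics/q.png',cv2.resize(im,None,fx=2.2,fy=2.2,interpolation=cv2.INTER_CUBIC))
im=cv2.imread('pics/s30.png')[170:280,150:280]; cv2.imwrite('pics/q2.png',cv2.resize(im,None,fx=5,fy=5,interpolation=cv2.INTER_CUBIC))"
```

```text
t 57.1 [ 0.61387692 -0.12529185  0.28425227] [ 1.79971329e+02  2.32713310e-02 -8.85047011e+01]
```

View pics/q.png

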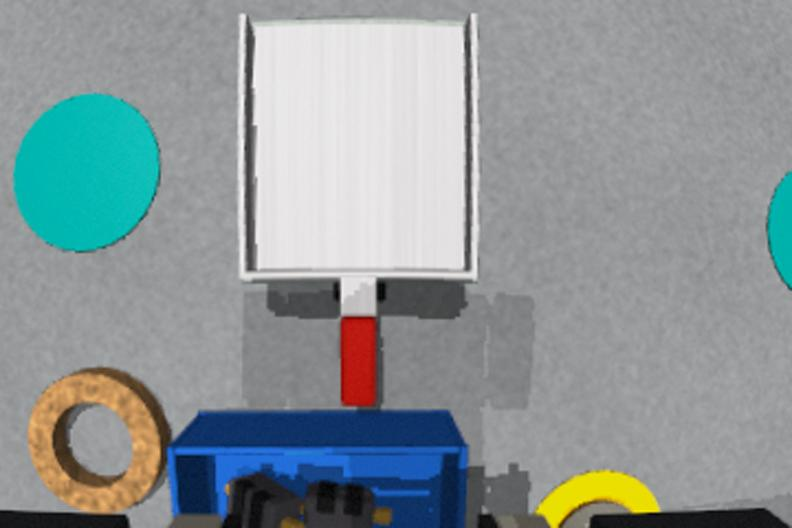

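View pics/q2.png

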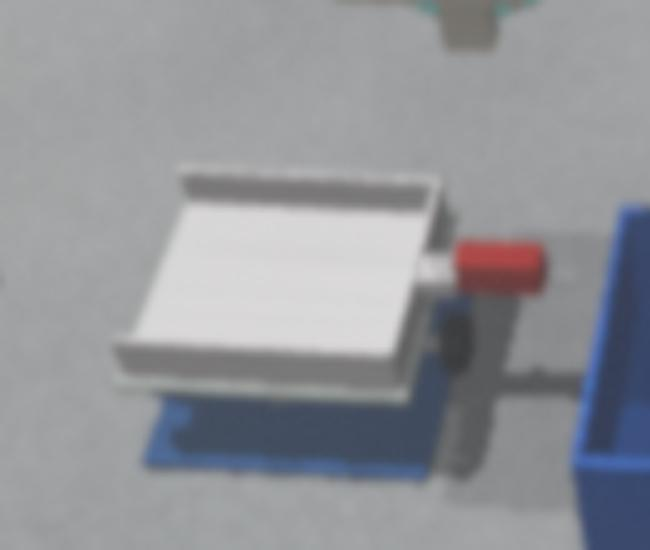

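Tray 1 sits flat and square on the plate. Now tray 2: I'll grip it with the tool turned so the camera is over the pan, and then place it in the same pose as tray 1, 28 mm higher.

servo_tool([
  [6, -5, 0, 0, 0],
  [6, -5, 0, 0, 0],
  [6, -5, 2, 0, 0],
  [6, -5, 4, 0, 0],
  [6, -5, 5, 0, 0],
  [6, -3, 4, 0, 0],
  [6, 0, 2, 0, -10],
  [6, 0, 0, 0, -10.5],
])

```text
time_s: 58.25
tcp_pos: [0.4424, 0.1433, 0.2846]
eef_rot: [180.0, 0.0, -67.6]
contact_force: [0.9, 0.2, 0.8]
gripper_width: 0.0599
```

servo_tool([
  [6, 0, 0, 0, -10.5],
  [6, 0, 0, 0, -10.5],
  [6, 0, 0, 0, -10.5],
  [6, 0, 0, 0, -10.5],
  [6, 0, 0, 0, -10.5],
  [6, 0, 0, 0, -10.5],
  [6, 0, 0, 0, -10.5],
  [6, 0, 0, 0, -10.5],
])

```text
time_s: 59.25
tcp_pos: [0.4437, 0.1429, 0.284]
eef_rot: [180.0, 0.1, 16.3]
contact_force: [0.2, -0.1, -0.7]
gripper_width: 0.06
```

servo_tool([
  [6, 0, 0, 0, -10.5],
  [6, 0, 0, 0, -10.5],
  [6, 0, 0, 0, -10.5],
  [6, 0, 0, 0, -10.5],
  [6, 0, 0, 0, -10.5],
  [6, 0, 0, 0, -10.5],
  [6, 0, 0, 0, -10.5],
  [6, 0, 0, 0, 0],
])

```text
time_s: 60.25
tcp_pos: [0.4437, 0.1429, 0.2841]
eef_rot: [-179.9, 0.1, 89.4]
contact_force: [-0.5, -0.1, -0.0]
gripper_width: 0.0603
```

```bash
python3 m.py 31; python3 -c "
from h import *
st=np.load('pics/st31.npy',allow_pickle=True).item()
red('pics/w31.png',lambda u,v:wonz(u,v,.04,st))
plan(.44,.157,.12,90)"
```

```text
t 60.25 [0.4437485  0.14289925 0.28408491] [-1.79940808e+02  5.26481780e-02  8.94114600e+01]
[321. 152.] c [0.44   0.1633] size [0.0438 0.0158] ang 89.4
[594. 126.] c [0.9152 0.2277] size [0.0427 0.0212] ang 5.7
[593. 108.] c [0.9094 0.2585] size [0.042  0.0202] ang 4.2
[592.  90.] c [0.9056 0.2901] size [0.0417 0.0212] ang 9.0
[590.  72.] c [0.9014 0.3214] size [0.043  0.0212] ang 10.6
[588.  55.] c [0.8953 0.3516] size [0.0447 0.0216] ang 15.8
[586.  37.] c [0.8915 0.3823] size [0.044  0.0211] ang 20.2
[582.  20.] c [0.8863 0.4137] size [0.0454 0.0223] ang 20.7
at [0.4438 0.1431 0.2845] [-180.     0.    89.3] j [ 42.  -2. -19.  -0. -73. 137.] t 60.4 F [-1.1 -0.3 -0.4] w 59.9
spin total -0.7: 1 x -0.7
then total [ 1.39 -0.38 16.45]  4 x [ 0.35 -0.1   4.11]
```

View pics/w31.png

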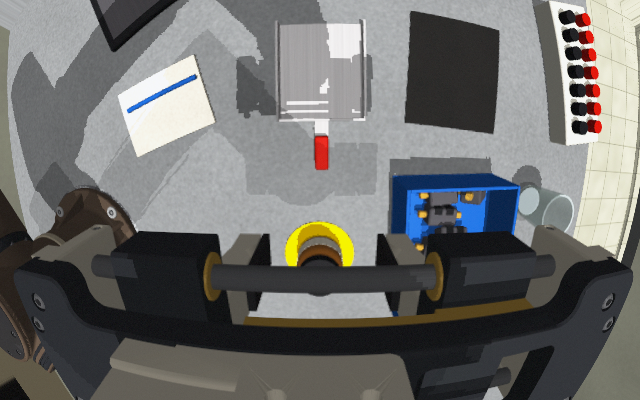

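servo_tool([
  [6, 1, -0.4, 3, -0.6],
  [6, 1, 0, 5, 0],
  [6, 0, 0, 5, 0],
  [6, 0, 0, 3.5, 0],
  [6, 0, 0, 0, 0],
  [6, 0, 0, 0, 0],
])

```text
time_s: 61.15
tcp_pos: [0.4408, 0.1638, 0.1211]
eef_rot: [179.9, -0.0, 90.1]
contact_force: [0.3, -0.1, -0.3]
gripper_width: 0.0599
```

```bash
python3 m.py 32; python3 -c "
from h import *
st=np.load('pics/st32.npy',allow_pickle=True).item()
red('pics/w32.png',lambda u,v:wonz(u,v,.04,st),200)
plan(.44,.162,.0155,90)"
```

```text
t 61.15 [0.44083809 0.1637829  0.12107409] [ 1.79924201e+02 -3.12043022e-02  9.00542244e+01]
[323. 203.] c [0.4402 0.1645] size [0.046  0.0171] ang 89.5
at [0.4408 0.164  0.1214] [ 1.799e+02 -1.000e-01  9.010e+01] j [ 44.   7. -33.   0. -50. 136.] t 61.3 F [-0.7  0.2  0.3] w 60.1
spin total 0.1: 1 x 0.1
then total [-0.2  -0.08 10.59]  3 x [-0.07 -0.03  3.53]
```

View pics/w32.png

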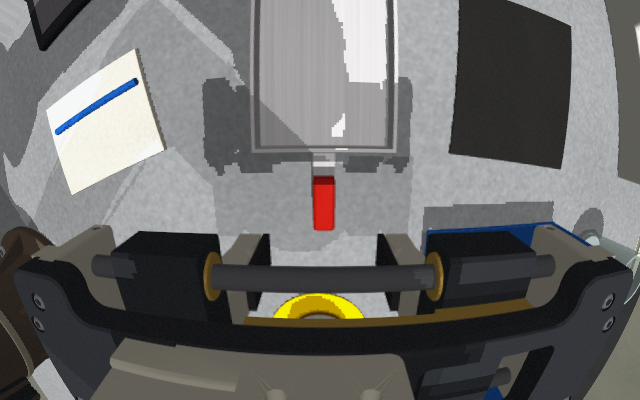

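servo_tool([
  [4.5, 0.1, 0, 4, 0],
  [4, 0, 0, 4, 0],
  [4, 0, 0, 2.6, 0],
  [4, 0, 0, 0, 0],
  [1, 0, 0, 0, 0],
  [1, 0, 0, 0, 0],
  [1, 0, 0, 0, 0],
  [1, 0, 0, 0, 0],
], squeeze=60)

```text
time_s: 62.3
tcp_pos: [0.4407, 0.1648, 0.0148]
eef_rot: [179.9, -0.1, 90.1]
contact_force: [-0.3, -1.0, 8.0]
gripper_width: 0.0178
```

servo_tool([
  [1, 0, 0, 0, 0],
  [1, 0, 0, -1, 0],
  [1, 0, 0, -2, 0],
  [1, 0, 0, -4, 0],
  [1, 0, 0, -5, 0],
  [1, 0, 0, -5, 0],
  [1, 0, 0, -5, 0],
  [1, 0, 0, -2, 0],
])

```text
time_s: 63.3
tcp_pos: [0.4403, 0.1644, 0.2573]
eef_rot: [179.8, -0.2, 90.1]
contact_force: [0.6, 0.0, -2.7]
gripper_width: 0.0178
```

servo_tool([
  [1, 0, 0, 0, 6],
  [1, 0, 0, 0, 8],
  [1, 0, 0, 0, 9],
  [1, 0, 0, 0, 10],
  [1, 0, 0, 0, 10],
  [1, 0, 0, 0, 10],
  [1, 0, 0, 0, 10],
  [1, 0, 0, 0, 10],
])

```text
time_s: 64.3
tcp_pos: [0.4392, 0.1637, 0.2538]
eef_rot: [180.0, 0.1, 16.8]
contact_force: [-0.1, 0.1, -3.1]
gripper_width: 0.0177
```

servo_tool([
  [1, 0, 0, 0, 10],
  [1, 0, 0, 0, 10],
  [1, 0, 0, 0, 10],
  [1, 0, 0, 0, 10],
  [1, 0, 0, 0, 10],
  [1, 0, 0, 0, 10],
  [1, 0, 0, 0, 10],
  [1, 0, 0, 0, 10],
])

```text
time_s: 65.3
tcp_pos: [0.4392, 0.1639, 0.2539]
eef_rot: [180.0, 0.0, -63.2]
contact_force: [-0.4, 0.3, -1.3]
gripper_width: 0.018
```

servo_tool([
  [1, 0, 0, 0, 10],
  [1, 0, 0, 0, 9],
  [1, 0, 0, 0, 6.5],
  [1, 0, 0, 0, 0],
])

```text
time_s: 65.8
tcp_pos: [0.4394, 0.164, 0.2539]
eef_rot: [180.0, 0.0, -88.4]
contact_force: [-0.8, -0.1, -1.4]
gripper_width: 0.0179
```

```bash
python3 m.py 33; python3 -c "
from h import *
plan(.6148,-.1455,.19,-88.5)"
```

```text
t 65.8 [0.43944027 0.16398917 0.25386688] [ 1.79967602e+02  1.01790915e-02 -8.83689940e+01]
at [0.4398 0.1641 0.2539] [180.    0.  -88.3] j [ 45.  -0. -22.  -0. -69. -43.] t 65.95 F [ 0.5  0.8 -1.9] w 18.0
spin total 0.2: 1 x 0.2
then total [ 31.41 -16.69   6.39]  8 x [ 3.93 -2.09  0.8 ]
```

View pics/s33.png

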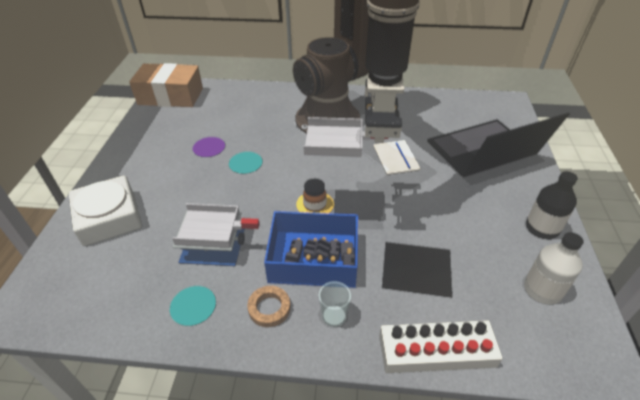

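View pics/w33.png

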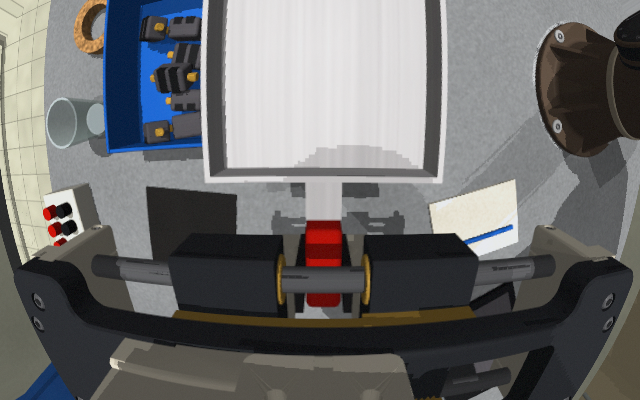

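servo_tool([
  [1, 2, -1, 0, 0.2],
  [1, 4, -2, 0, 0],
  [1, 4.5, -2.3, 0, 0],
  [1, 4.5, -2.3, 0, 0],
  [1, 4.5, -2.3, 0, 0],
  [1, 4.5, -2.5, 0, 0],
  [1, 4, -2.3, 1, 0],
  [1, 2.5, -1.5, 2, 0],
])

```text
time_s: 66.95
tcp_pos: [0.6106, -0.1387, 0.2237]
eef_rot: [-179.9, -0.0, -88.6]
contact_force: [0.6, 1.5, -2.1]
gripper_width: 0.0177
```

servo_tool([
  [1, 0.9, -0.5, 2, 0],
  [1, 0, 0, 1, 0],
  [1, 0, 0, 0, 0],
  [1, 0, 0, 0, 0],
])

```text
time_s: 67.45
tcp_pos: [0.6149, -0.1447, 0.195]
eef_rot: [-179.9, -0.0, -88.5]
contact_force: [-0.1, -1.0, -2.3]
gripper_width: 0.0177
```

```bash
python3 m.py 34; python3 -c "
from h import *
plan(.6148,-.1455,.16,-88.5)
a=cv2.imread('pics/w29.png');b=cv2.imread('pics/w34.png')
f=lambda i:cv2.resize(i[40:200,190:460],None,fx=2.9,fy=1.8,interpolation=cv2.INTER_CUBIC)
cv2.imwrite('pics/q.png',np.vstack([f(a),f(b)]))
for i in (a,b):
  g=cv2.cvtColor(i,cv2.COLOR_BGR2GRAY).astype(int)
  # back outer edge: last bright row per col
  for c in (230,260,390,420): print('c',c,g[176:194,c].tolist())
  for rr in (65,110,150): print('r',rr,g[rr,196:212].tolist(),g[rr,436:452].tolist())
"
```

```text
t 67.45 [ 0.61491211 -0.14473386  0.19496182] [-1.79912214e+02 -1.08141530e-02 -8.85148096e+01]
at [ 0.615 -0.145  0.195] [-179.9   -0.   -88.5] j [  4.  18.  -8.   0. -64.  -3.] t 67.6 F [ 0.9 -0.2 -2.4] w 17.5
spin total -0.0: 1 x -0.0
then total [0.05 0.02 3.5 ]  1 x [0.05 0.02 3.5 ]
c 230 [90, 90, 92, 92, 136, 181, 199, 200, 201, 200, 177, 150, 138, 140, 144, 147, 147, 144]
c 260 [93, 91, 92, 91, 158, 174, 172, 171, 171, 171, 137, 115, 115, 117, 117, 119, 121, 124]
c 390 [93, 92, 95, 112, 159, 174, 173, 173, 173, 131, 88, 64, 64, 64, 66, 66, 67, 68]
c 420 [93, 92, 95, 119, 154, 176, 175, 176, 174, 158, 134, 115, 113, 111, 114, 116, 120, 120]
r 65 [135, 139, 139, 179, 204, 205, 205, 206, 184, 75, 59, 61, 59, 59, 59, 61] [61, 62, 61, 62, 175, 202, 202, 203, 204, 190, 140, 136, 136, 136, 140, 140]
r 110 [135, 134, 137, 153, 189, 204, 206, 204, 205, 162, 82, 61, 62, 62, 59, 60] [63, 64, 63, 116, 182, 202, 204, 203, 202, 169, 134, 135, 136, 138, 141, 138]
r 150 [141, 139, 138, 137, 137, 138, 194, 204, 204, 204, 203, 157, 87, 62, 61, 62] [63, 86, 168, 203, 203, 203, 203, 186, 143, 132,
[... 193 characters left out ...]
, 118, 120, 120, 123, 124, 124]
c 390 [112, 160, 176, 175, 176, 177, 166, 139, 133, 134, 135, 137, 131, 118, 117, 118, 117, 119]
c 420 [95, 151, 172, 176, 178, 178, 174, 150, 143, 140, 139, 139, 137, 138, 136, 137, 137, 139]
r 65 [117, 116, 119, 121, 155, 208, 207, 209, 208, 195, 121, 62, 63, 61, 61, 60] [66, 65, 69, 66, 68, 81, 194, 205, 204, 204, 205, 188, 140, 136, 135, 136]
r 110 [118, 116, 117, 116, 144, 189, 208, 208, 209, 208, 168, 85, 62, 61, 60, 60] [69, 68, 70, 71, 67, 167, 205, 205, 205, 206, 183, 148, 132, 134, 133, 136]
r 150 [139, 141, 139, 137, 134, 130, 161, 199, 206, 207, 206, 207, 154, 62, 63, 62] [68, 70, 90, 166, 205, 205, 206, 204, 191, 150, 135, 133, 133, 138, 136, 137]
```

View pics/q.png

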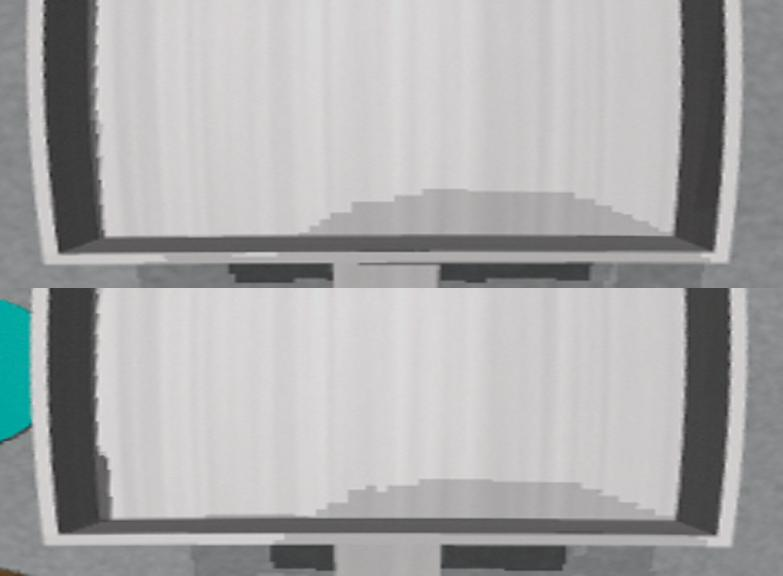

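servo_tool([
  [1, -0.12, 0, 2, -0.2],
  [1, 0, 0, 2, 0],
  [1, 0, 0, 2, 0],
  [1, 0, 0, 1.3, 0],
  [1, 0, 0, 0.4, 0],
  [1, 0, 0, 0, 0],
  [1, 0, 0, 0, 0],
])

```text
time_s: 68.47
tcp_pos: [0.6152, -0.1444, 0.1176]
eef_rot: [-179.9, -0.0, -88.4]
contact_force: [0.2, -0.6, -3.5]
gripper_width: 0.0172
```

```bash
python3 m.py 35; python3 -c "
from h import *
plan(.615,-.1438,.113,-88.25)
im=cv2.imread('pics/s35.png')[160:270,150:280]; cv2.imwrite('pics/q2.png',cv2.resize(im,None,fx=5,fy=5,interpolation=cv2.INTER_CUBIC))"
```

```text
t 68.475 [ 0.6151524  -0.14440597  0.11764542] [-1.79923998e+02 -8.54586930e-03 -8.83952584e+01]
at [ 0.6149 -0.1444  0.1174] [-179.9   -0.   -88.4] j [  4.  21. -13.   0. -55.  -3.] t 68.62 F [ 0.9  0.4 -2.9] w 17.8
spin total -0.2: 1 x -0.2
then total [-0.06 -0.01  0.44]  1 x [-0.06 -0.01  0.44]
```

View pics/q2.png

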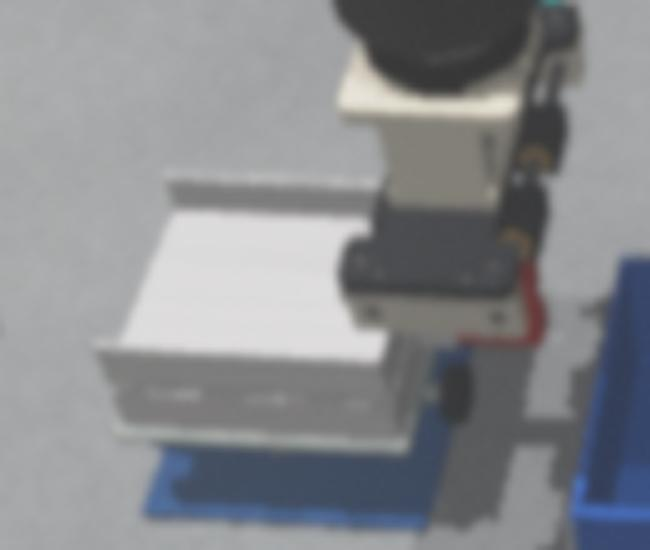

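View pics/w35.png

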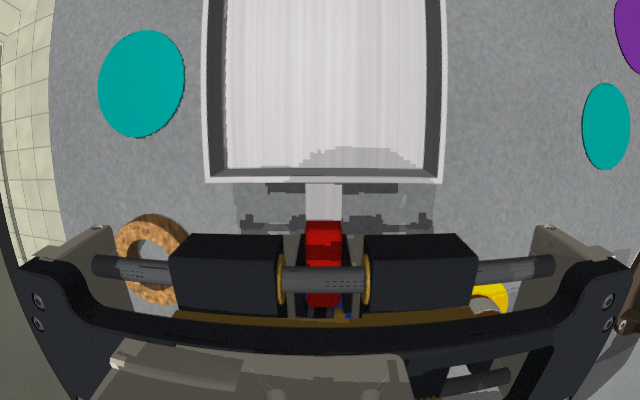

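servo_tool([
  [1, -0.06, 0, 0.2, -0.1],
  [1, 0, 0, 0.1, 0],
  [1, 0, 0, 0.1, 0],
  [1, 0, 0, 0, 0],
  [1, 0, 0, 0, 0],
])

```text
time_s: 69.25
tcp_pos: [0.6147, -0.1438, 0.113]
eef_rot: [-180.0, -0.0, -88.3]
contact_force: [-0.4, 1.6, 0.8]
gripper_width: 0.0179
```

servo_tool([
  [1, 0, 0, 0.05, 0],
  [1, 0, 0, 0, 0],
  [1, 0, 0, 0, 0],
], squeeze=10)

```text
time_s: 69.62
tcp_pos: [0.6147, -0.1437, 0.1128]
eef_rot: [-180.0, -0.0, -88.3]
contact_force: [-2.5, 1.5, 6.5]
gripper_width: 0.0178
```

servo_tool([
  [2.2, 0, 0, 0, 0],
  [3, 0, 0, 0, 0],
  [3, 0, 0, 0, 0],
])

```text
time_s: 70.0
tcp_pos: [0.6146, -0.1438, 0.112]
eef_rot: [180.0, -0.0, -88.3]
contact_force: [-0.6, -0.0, 1.1]
gripper_width: 0.0291
```

servo_tool([
  [4, 0, 0, -2, 0],
  [5, 0, 0, -4, 0],
  [6, 0, 0, -5, 0],
  [6, -2, 0, -5, 0],
  [6, -3, 0, -3, 0],
  [6, -3, 0, 0, 0],
  [6, 0, 0, 0, 0],
  [6, 0, 0, 0, 0],
])

```text
time_s: 71.0
tcp_pos: [0.6121, -0.064, 0.3019]
eef_rot: [180.0, -0.0, -88.3]
contact_force: [-1.0, -0.0, -0.7]
gripper_width: 0.06
```

```bash
python3 m.py 36; python3 -c "
from h import *
im=cv2.imread('pics/s36.png')[160:270,150:280]; cv2.imwrite('pics/q2.png',cv2.resize(im,None,fx=5,fy=5,interpolation=cv2.INTER_CUBIC))"
```

```text
t 71.0 [ 0.61211092 -0.06396597  0.30192463] [ 1.79964085e+02 -1.07819315e-02 -8.82795541e+01]
```

View pics/q2.png

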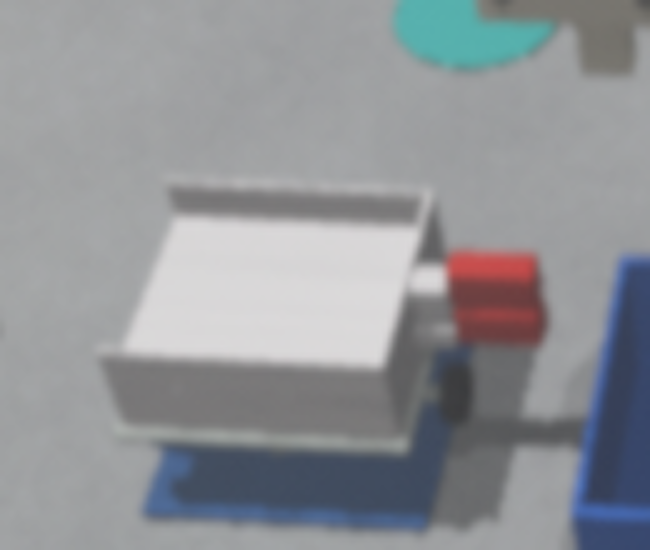

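View pics/w36.png

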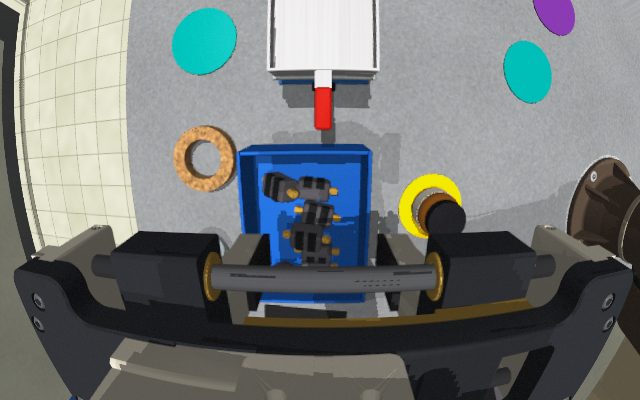

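The stack looks flush. For a numeric check I'll go back to the w30 viewing pose plus 28 mm, where the picture should match w30.

servo_tool([
  [6, 3, 0, -1, 0],
  [6, 3.1, 0, 0, -0.2],
  [6, 0, 0, 0, 0],
  [6, 0, 0, 0, 0],
])

```text
time_s: 71.65
tcp_pos: [0.6139, -0.1252, 0.3119]
eef_rot: [180.0, 0.0, -88.2]
contact_force: [-0.7, -0.2, -0.2]
gripper_width: 0.0595
```

```bash
python3 m.py 37; python3 - <<'E'
from h import *
for k,z in ((30,.098),(37,.126)):
    st=np.load('pics/st%d.npy'%k,allow_pickle=True).item(); print(st['tcp_pos'].round(4),st['eef_rot'].round(2))
    im=cv2.imread('pics/w%d.png'%k); hsv=cv2.cvtColor(im,cv2.COLOR_BGR2HSV)
    m=((hsv[...,2]>165)&(hsv[...,1]<16)).astype(np.uint8); m[:, :240]=0; m[:,400:]=0; m[130:]=0
    m=cv2.morphologyEx(m,cv2.MORPH_CLOSE,np.ones((9,9)))
    cs,_=cv2.findContours(m,cv2.RETR_EXTERNAL,cv2.CHAIN_APPROX_NONE); c=max(cs,key=cv2.contourArea)
    W=np.array([wonz(*q,z,st)[:2] for q in c[:,0].astype(float)],np.float32); w=cv2.minAreaRect(W)
    print('tray c',np.round(w[0],4),np.round(w[1],4),round(w[2],2))
    red('pics/w%d.png'%k,lambda u,v:wonz(u,v,z+.012,st),200)
a,b=[cv2.imread('pics/w%d.png'%k)[0:200,220:420] for k in(30,37)]
cv2.imwrite('pics/q.png',cv2.resize(np.hstack([a,b]),None,fx=2,fy=2.5))
im=cv2.imread('pics/t37.png')[60:240,180:460]; cv2.imwrite('pics/q3.png',cv2.resize(im,None,fx=2.8,fy=2.8))
E
```

```text
t 71.65 [ 0.61389257 -0.12521909  0.31188654] [ 1.79965086e+02  3.67472060e-03 -8.81745238e+01]
[ 0.6139 -0.1253  0.2843] [ 1.7997e+02  2.0000e-02 -8.8500e+01]
tray c [ 0.6151 -0.2553] [0.1471 0.131 ] 88.84
[323. 164.] c [ 0.6136 -0.1444] size [0.0166 0.0444] ang 1.5
[ 0.6139 -0.1252  0.3119] [179.97   0.   -88.17]
tray c [ 0.6165 -0.2546] [0.1225 0.145 ] 1.62
[323. 163.] c [ 0.6132 -0.1444] size [0.0173 0.0444] ang 1.5
```

View pics/q.png

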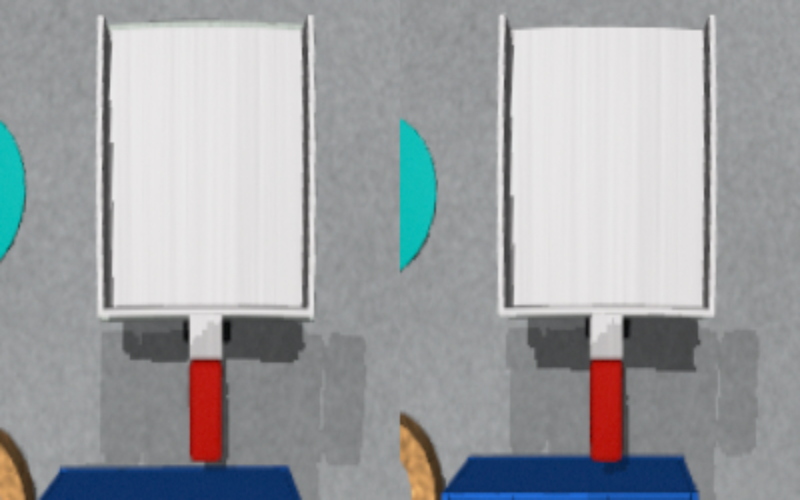

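View pics/q3.png

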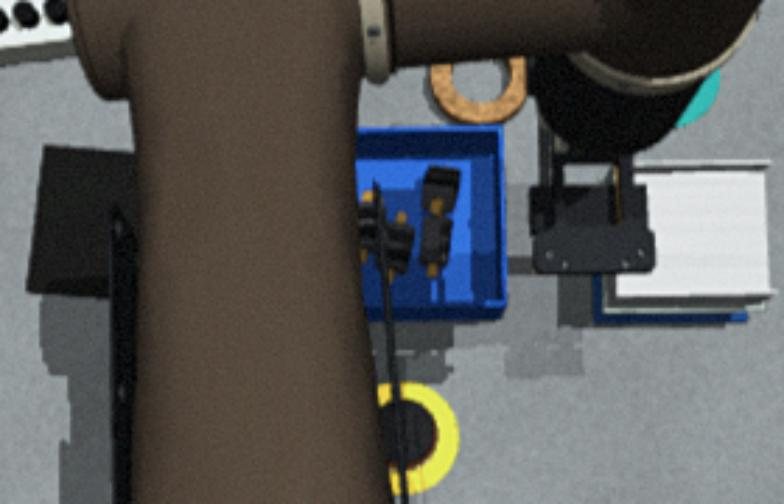

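Tray poses agree to under 1 mm (handles at 0.6136, -0.1444 and 0.6132, -0.1444). Backing off for a final overview.

servo_tool([
  [6, 0, 3, -2, 0],
  [6, 0, 5, 0, 0],
  [6, 0, 5, 0, 0],
  [6, 0, 5, 0, 0],
  [6, 2, 5, 0, 0],
  [6, 4, 3, 0, 0],
  [6, 0, 0, 0, 0],
  [6, 0, 0, 0, 0],
])

```text
time_s: 72.8
tcp_pos: [0.3563, -0.1931, 0.3325]
eef_rot: [-180.0, 0.0, -88.1]
contact_force: [0.2, -0.3, -0.5]
gripper_width: 0.0603
```

```bash
python3 m.py 38; python3 - <<'E'
from h import *
im=cv2.imread('pics/t38.png')
f=lambda p:tuple(p)
hsv=cv2.cvtColor(im,cv2.COLOR_BGR2HSV); H,S,V=[hsv[...,i].astype(int) for i in range(3)]
cv2.imwrite('pics/q3.png',cv2.resize(im[60:245,180:480],None,fx=2.6,fy=2.6,interpolation=cv2.INTER_CUBIC))
roi=im[195:240,300:347].copy(); cv2.imwrite('pics/q4.png',cv2.resize(roi,None,fx=8,fy=8,interpolation=cv2.INTER_CUBIC))
print('expected cap top px for centred jar',proj('top',[.4342,.0002,.078])-[300,195], 'coaster c',proj('top',[.4342,.0002,.003])-[300,195])
m=(V<50); m[:195]=0;m[240:]=0;m[:,:300]=0;m[:,347:]=0
cs,_=cv2.findContours(m.astype(np.uint8),cv2.RETR_EXTERNAL,cv2.CHAIN_APPROX_NONE); c=max(cs,key=cv2.contourArea); (x,y),rad=cv2.minEnclosingCircle(c); print('cap',x-300,y-195,rad, onz('top',x,y,.078))
E
```

```text
t 72.8 [ 0.35633702 -0.19312422  0.33251152] [-1.79950976e+02  3.58844619e-03 -8.81220821e+01]
expected cap top px for centred jar [[22.94436044 19.20222016]] coaster c [[23.34603539 21.07000823]]
cap 23.0 9.0 23.021827697753906 [0.4601633  0.00056179 0.078     ]
```

View pics/q3.png

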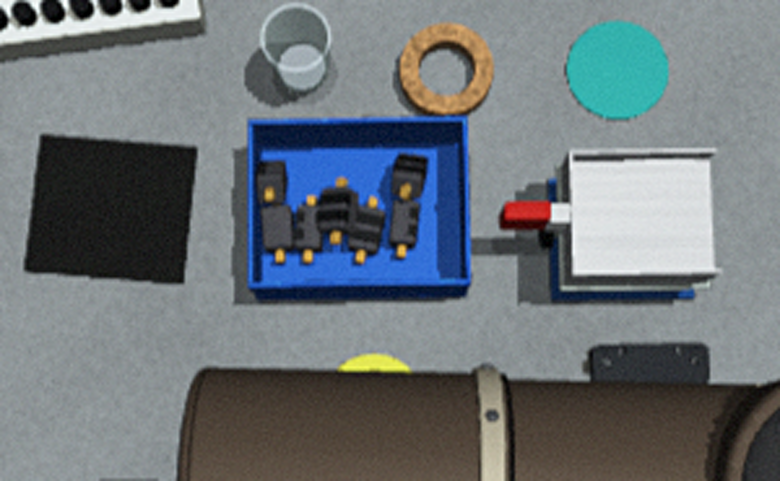

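View pics/s38.png

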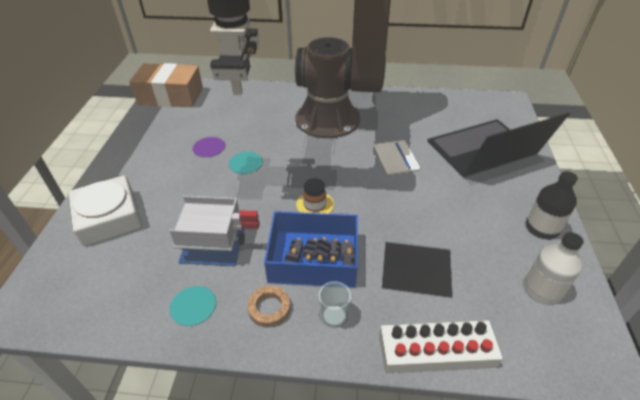

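The arm hides the jar in the top view, so I'll check its centring from the scene view.

```bash
python3 - <<'E'
from h import *
im=cv2.imread('pics/s38.png'); x0,y0=285,170
q=cv2.resize(im[y0:y0+50,x0:x0+60],None,fx=10,fy=10,interpolation=cv2.INTER_CUBIC)
th=np.linspace(0,2*np.pi,40)
for z,rad,col in ((.003,.055,(0,0,255)),(.003,.034,(255,0,255)),(.078,.030,(0,255,0))):
    P=proj('scene',np.c_[.4342+rad*np.cos(th),.0002+rad*np.sin(th),np.full(40,z)])
    for p in P: cv2.circle(q,tuple(int(v) for v in ((p-[x0,y0]+.5)*10)),2,col,-1)
cv2.imwrite('pics/q5.png',q)
E
```

```text
(no output)
```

View pics/q5.png

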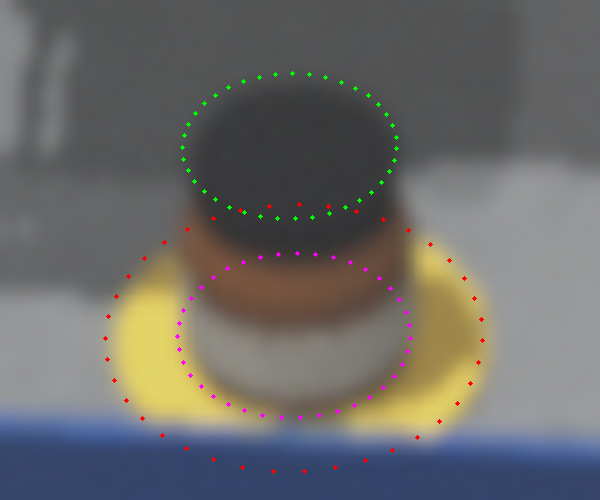

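Relative to the outlines, the jar and coaster share the same small offset, so the jar is centred. Beaker and cork ring have not moved. Handing in.

```bash
python3 -c "
from plant import r
print(r.close_job(), r.get_state()['time_s'])"
```

```text
the job is handed in; nothing more can be done
the job is handed in; nothing more can be done
```

The job is done and handed in at about 73 s of the 210 s allowed. The hand-in reports no verdict, so the results below are from my own last checks.

- **Jar:** I lifted it out of the bin before any boss head went in and stood it on the yellow coaster. In the last scene view it is upright and centred to within my measuring error of about 2 mm.
- **Boss heads:** Seven were present, and all seven are in the bin. Five were tipped off the open fronts of the trays. The two strays were picked up from the mat; one had been knocked to the mat's edge, so I measured it again first. The mat and bench are clear.
- **Trays:** Both are stacked on the jack plate, length along the plate's length, with both handles at the end towards the bin. The wrist camera put the two handles within about 0.4 mm of each other, with the same angle.
- **Beaker and cork ring:** They are where they were at the start.

**Checks that disagreed or failed:**
- The top and wrist cameras differed by 1–2 mm on the jack's centre, so the stack could be off-centre on the plate by that much.
- An automatic outline fit of the pans from the wrist pictures gave sizes up to 11 mm off, so for the stack I relied on the handle positions and the pictures instead.
- The last top-view check of the jar cap failed because the arm hid it; I used the scene view instead.

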